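Clear the slate off the toy chest and hold its sprung lid at the marker

ROBOT

A 6-joint arm with a two-finger parallel gripper is mounted at the origin on the work surface. World frame = base frame: x ahead of the robot, y to its left, z up, the work surface at z = 0. Lengths are in mm, angles in rad, forces in N, time in s.
With the tool pointing down it reaches from about 350 to 875 mm from the base axis. Payload 4.2 kg.
Tool frame: the origin (TCP) lies midway between the tips of the shut fingers; the grasp point (between the pads) lies 19 mm behind it; z points along the fingers, y is the direction in which the jaws open and shut (so a half turn about z gives the same grasp; the last joint's range is limited). The gripper opens to 85 mm and grips with 20 to 120 N. Pads are 22 mm wide; open, the fingers measure 114 mm over their backs; the gripper's body (76 mm by 85 mm) begins 54 mm behind the grasp point. The pads swing forward as they close: fully open they stand 13 mm farther back than shut.
Start: joints at [1.509, 0.385, 0.008, 0, -1.194, -0.259], TCP at [197.046, 593.104, 193.812] pointing down, gripper open.
Joint ranges: [-3.14, 3.14], [-1.21, 2.06], [-1.07, 1.41], [-3.16, 2.05], [-2.99, -0.16], [-3.1, 3.1]. Speed limits (rad/s): [2.79, 2.79, 3.14, 3.14, 3.14, 3.14].

INTERFACE

Orientations are given as a unit quaternion [x, y, z, w].
In Python, from bench import readout, optics, workorder, nets gives the robot as it stands. The module is installed in compiled form; this text tells all that it offers.
- The arm moves only by the tool move_arm, never from a script. Its argument "steps" is a list of rows, each a list of 7 numbers: the opening, from -1 (shut) to 1 (fully open), so that 0 is half open, then the shift along the world's x, y, z in mm, then the turn, a rotation vector about the world's x, y, z in rad. In form: [[gripper, tx, ty, tz, wx, wy, wz], ...]. A call has 1 to 5 rows; each row is the pose to reach, as a shift and turn from the pose commanded when the call began; what a row does not reach only later rows make up. A row lasts 1/12 s, in which the tool goes at most 41.7 mm and 7.16 degrees, less where a joint would pass 70% of its speed; a pose out of reach is approached as far as the arm can. A call with a gripper value outside its range is refused whole. The fingers move at their own pace and stop on an object; the grip force is fixed at half the most. Time passes only in rows, so rows that repeat a pose let the fingers close. It gives the time, the measured TCP pose, the force and the opening at its end, in the units of the state.
- readout.read_state(): the state, without advancing time (a new reading comes with each control period).
- optics.get_image(name): name is "scene" or "top"; returns a dict with "frame" (420x560x3 uint8, blue, green, red), "fx", "fy", "cx", "cy" (pixels), "k1" (the pictures are not rectified: a ray, as slopes to the right and down, at radius r is drawn at 1 + k1 r^2 times it, then the intrinsics apply), "rvec" (rotation vector, rad) and "tvec" (3), from world to camera coordinates, as OpenCV has them. Camera axes: x right, y down, z forward; pixel columns grow to the right and rows downward; lengths in mm; the calibration is good to about 2 mm. A picture is of the moment at which its call begins. There is no depth.
- workorder.job_done(): hands the job in, once; it reports no verdict.
Trained networks look in a picture, given as the dict that the camera call returned (one of the last four; its "shot" number tells which), for a name from the list of things; names that differ only in an ending like _2 or _b are one class to them, and where a whole thing is asked for, a point or a joint stands for the part that bears it (a point fixed in the world has none). Each returns a list of dicts, best first, with "conf" (0 to 1); they miss things now and then, are a little off and sometimes report something else, mostly with a low value. They report only what shows in the picture. A call takes as long as a camera call. They do not tell look-alikes from the thing itself.
- nets.silhouettes(name, picture): "region" (420x560 bool, what is visible of it) and "extent" ([left, top, right, bottom] in pixels, round what is visible of it).
- nets.tip_of(name, picture): "uv" ([column, row] in pixels: a listed point, or the origin of a listed thing).
The state is a dict: "clock": time; "joints": joint angles; "joint_vel": joint speeds; "joint_efforts": joint torques, N m; "position": TCP position; "ee_rot": TCP orientation; "contact_force": force on the tool from outside, world axes, zero at the start; "wrist_torque": the same for the moment, N m; "gripper_width": finger opening in mm.
Only numpy, scipy, OpenCV 4.12 (cv2) and the standard library are available. Lean on these libraries where they do the work, as an engineer would, in place of code of your own. Each camera call takes 0.05 s, during which the arm holds its last target.

TASK

A chalk slate has been left lying on the lid of the walnut toy chest: slide it flat along the chest's top, without lifting it, until it lies squarely in the middle of the inlaid cork panel beside the lid. Then raise the lid (the tab at its front is the handle) against its spring until the pin on its end is level with the line of the sliding brass marker, not swinging well past it, and finish while still holding the lid there so that I can put the toys in. Leave the marker and the other toys where they are.

Things in the scene. Friction and masses are not known exactly. Their poses are not given: they have to be found in the camera images.
- slate_centre (a point): Centre of the chalk slate, a flat dark slab in a pale wooden frame, 130 mm (its x) by 110 mm (its y) by 14 mm thick, about 0.26 kg, loose. It starts flat on the closed lid, askew by up to 0.2 rad from the chest. The point is half-way up (7 mm above its underside); z is up. Too wide to grip across.
- cork_centre (a point): Centre of the cork panel let in flush in the fixed top of the walnut toy chest, 170 mm (x) by 150 mm (y), 129 mm above the table. Axes are the chest's: x to its back, y along it to the lid, z up. Lid top: 130 mm above the table, from y = 128 to 362 mm from here, a 4 mm seam between. Chest front at x = -100, back at 110 mm. Top and chalk box stand beyond the cork, near y = -145 mm.
- lid_hinge (a point): Middle of the lid's hinge axis, at the back lower edge of the lid, 116 mm above the table; the axis runs along this point's y (the chest's y; x is to the chest's back). The lid is a walnut board reaching 200 mm forward (-x) of the axis, 234 mm along y, 14 mm thick, its underside at the axis' height when shut.
- lid_tab (a point): Grip point on the lid's front tab, a flat tongue 30 mm wide (y), 14 mm thick, reaching 46 mm out from the middle of the lid's front edge, free at both sides and below. The point is 30 mm out from that edge, half-way through the thickness, 230 mm from the hinge axis. Axes turn with the lid: x to the hinge, z out of its top. Gripped by its sides it can pivot between the fingers.
- lid (a joint): Lid angle in rad: 0 shut, growing as the front edge rises, at most 1.3. The spring hinge and the lid's weight always pull it shut: about 4 to 5 N upward at the tab starts it, about 6 to 8 N holds it at the marker; it never stays open by itself.
- lid_pin (a point): End of the small brass pin (8 mm diameter) in the lid's +y end face, 150 mm in front of the hinge axis, at half the lid's thickness; moves and turns with the lid.
- marker (a joint): Angle at which the marker is set on the quadrant, in rad, measured like the lid's: the pin is level with the marker's line when joint lid equals this value. Between 0.4 and 0.75.
- marker_line (a point): Point on the dark line of the sliding brass marker, a 30 x 12 x 14 mm block with a thumb nut on the steel quadrant (arc of 150 mm radius about the hinge axis at the chest's +y end, up to 135 mm above the lid). The lid's pin comes to this point when level with it. It only shows the angle and does not stop the lid. Axes: x to the hinge axis, z the way the lid rises.
- bowls: Bystander: three upturned silicone bowls stacked as one tower, 110 mm across, 102 mm high, on the table. Origin at the centre of the underside.
- top: Bystander: steel spinning top in a turned wooden stand, 60 mm across, 72 mm high, on the chest's top beyond the cork. Origin under the stand.
- chalks: Bystander: open cardboard box of chalk sticks, 85 x 34 x 22 mm, on the chest's top beyond the cork. Origin at the centre of the underside.
- wagon: Bystander: wooden pull-along wagon, 130 x 96 x 87 mm, on the table. Origin at the centre of the underside.
- stethoscope: Bystander: plastic toy stethoscope shape, 210 x 105 mm, 16 mm high, flat on the table. Origin on its stem near the fork, on the table.
- eraser: Bystander: wooden slate eraser, 100 x 45 x 30 mm, on the table. Origin at the centre of the underside.
- rings: Bystander: wooden ring stacker, 100 mm across, 108 mm high, on the table. Origin at the centre of the underside.
Not all that is in view belongs to the job. Of the things that look like the part that bears slate_centre, the middle-sized one is meant.

How it is judged (in metres and radians):
On the way, in this order (a step that is already met when the one before it is completed fails the run):
1. the slate lies squarely on the cork panel, the lid still shut (x of slate_centre in the frame of cork_centre between -0.02 and 0.02 m and y of slate_centre in the frame of cork_centre between -0.02 and 0.02 m and z of slate_centre in the frame of cork_centre below 0.011 m and angle between the x axis of slate_centre and the x axis of cork_centre, either way round below 0.2 rad and value of joint lid below 0.05 rad), for 0.2 s.
2. the lid is held by the fingers at the marker (angle between the x axis of lid_pin and the x axis of marker_line, either way round below 0.07 rad and contact force between the fingers and lid above 1 N), for 0.5 s.
At the end, for the whole second after the job is handed in: The fingers hold the lid still (at least 1 N on it) within 0.07 rad (4 degrees) of the marker's angle; the slate lies flat on the cork panel, its centre within 20 mm of the panel's centre both along and across the chest and turned by less than 0.2 rad from it (all of step 2 and value of joint lid above 0.3 rad and velocity of joint lid between -0.05 and 0.05 rad/s and x of slate_centre in the frame of cork_centre between -0.02 and 0.02 m and y of slate_centre in the frame of cork_centre between -0.02 and 0.02 m and z of slate_centre in the frame of cork_centre below 0.011 m and angle between the x axis of slate_centre and the x axis of cork_centre, either way round below 0.2 rad); the arm keeps its last pose, push and grip.
It fails at once if the slate is lifted off the chest's top or tipped (z of slate_centre in the frame of cork_centre above 0.03 m or angle between slate_centre's own z axis and vertical above 0.25 rad).
It fails at once if the lid swings well past the marker (some 15 degrees) (z of lid_pin in the frame of marker_line above 0.04 m).
It fails at once if the marker is shifted (distance of marker_line from where it was at the start of the episode above 0.012 m).
It fails at once if another toy is knocked or pushed away (distance of any of bowls, top, chalks, wagon, stethoscope, eraser, rings from where it was at the start of the episode above 0.03 m or angle between any of bowls, top, rings's own z axis and vertical above 0.6 rad).
It also fails if it takes over 64 s, if anything falls off the work surface, if the arm or the gripper's body presses on something with over 40 N, if the wrist force passes 120 N, or if a joint passes its speed limit or range.

## Working session

There is one attempt and no reset: what is moved stays moved. The work goes in short steps, Python scripts to look and compute and a tool call to move; the robot and the scene stay as the last step left them, time stands still between calls to the robot, and variables do not carry over. Pictures are saved under pics/ and viewed, and the job is handed in when it is done.

Besides the shell and the picture viewer there is one more tool, called after "Emit:" as name(argument=value, ...), one argument or row to a line, values as JSON. move_arm: Moves the arm, as the interface text tells. Its arguments: {"type":"object","properties":{"steps":{"type":"array","items":{"type":"array","items":{"type":"number"}}}},"required":["steps"]}

```bash
mkdir -p pics; ls; cat > h.py <<'E'
import numpy as np, cv2
from bench import readout, optics, workorder, nets
def save(im,name,crop=None,scale=1):
    f=im["frame"]
    if crop: f=f[crop[1]:crop[3],crop[0]:crop[2]]
    if scale!=1: f=cv2.resize(f,None,fx=scale,fy=scale,interpolation=cv2.INTER_CUBIC)
    cv2.imwrite("pics/"+name,f)
def RT(im): return cv2.Rodrigues(np.array(im["rvec"],float))[0],np.array(im["tvec"],float).ravel()
def proj(im,P):
    R,t=RT(im);c=np.atleast_2d(P)@R.T+t
    s=c[:,:2]/c[:,2:];r2=(s**2).sum(1,keepdims=True);s=s*(1+im["k1"]*r2)
    return s*[im["fx"],im["fy"]]+[im["cx"],im["cy"]]
def ray(im,uv):
    d=(np.atleast_2d(np.array(uv,float))-[im["cx"],im["cy"]])/[im["fx"],im["fy"]]
    s=d.copy()
    for _ in range(30): s=d/(1+im["k1"]*(s**2).sum(1,keepdims=True))
    R,t=RT(im);v=np.c_[s,np.ones(len(s))]@R
    return -R.T@t,v
def atz(im,uv,z):
    o,v=ray(im,uv);return o+v*((z-o[2])/v[:,2])[:,None]
def tri(ims,uvs):
    A=np.zeros((3,3));b=np.zeros(3)
    for im,uv in zip(ims,uvs):
        o,v=ray(im,uv);v=v[0]/np.linalg.norm(v[0]);M=np.eye(3)-np.outer(v,v);A+=M;b+=M@o
    return np.linalg.solve(A,b)
E
python3 - <<'E'
from h import *
a=optics.get_image("scene");b=optics.get_image("top")
save(a,"s0.png");save(b,"t0.png")
for n in ["slate_centre","cork_centre","lid_hinge","lid_tab","lid_pin","marker_line","bowls","top","chalks","wagon","stethoscope","eraser","rings"]:
    for nm,im in(("s",a),("t",b)):
        print(n,nm,[(np.round(d["uv"]).astype(int).tolist(),round(d["conf"],2)) for d in nets.tip_of(n,im)])
for im in(a,b): print(im["rvec"],im["tvec"],im["fx"],im["cx"],im["cy"],im["k1"])
print(readout.read_state())
E
```

```text
pics
slate_centre s [([412, 313], 0.89), ([322, 227], 0.8), ([267, 234], 0.68)]
slate_centre t [([264, 265], 0.72), ([124, 281], 0.68)]
cork_centre s [([238, 192], 0.76)]
cork_centre t [([329, 175], 0.89)]
lid_hinge s [([252, 260], 0.97)]
lid_hinge t [([166, 208], 0.73), ([247, 150], 0.69)]
lid_tab s [([307, 228], 0.8)]
lid_tab t [([249, 227], 0.56)]
lid_pin s [([311, 265], 0.97)]
lid_pin t [([206, 201], 0.91)]
marker_line s [([308, 257], 0.38), ([267, 232], 0.27)]
marker_line t [([198, 196], 0.52)]
bowls s [([272, 165], 0.58), ([206, 176], 0.19)]
bowls t [([382, 262], 0.84)]
top s [([208, 176], 0.55), ([307, 254], 0.37)]
top t [([374, 158], 0.96)]
chalks s []
chalks t [([382, 189], 0.85)]
wagon s [([360, 268], 0.73)]
wagon t [([197, 263], 0.68), ([167, 208], 0.57)]
stethoscope s [([208, 148], 0.82)]
stethoscope t [([446, 202], 0.86), ([258, 176], 0.23)]
eraser s [([289, 202], 0.9)]
eraser t [([319, 250], 0.93)]
rings s [([335, 315], 0.86)]
rings t [([168, 208], 0.76)]
[ 0.76432093  2.69211854 -0.92402874] [ 377.74991759 -165.63136643 1661.82677958] 395.84531534069134 280.57410332896
[... 195 characters left out ...]
8
{'clock': 1.4, 'joints': array([ 1.50859747e+00,  3.84681428e-01,  7.87290462e-03,  7.09462614e-07,
       -1.19397202e+00, -2.58617379e-01]), 'joint_vel': array([-0.00298144,  0.00159749,  0.00061759, -0.00026271,  0.00133331,
       -0.00050839]), 'joint_efforts': array([-2.10102902e-03, -3.92085528e+01,  1.88624310e+01,  4.19089884e+00,
       -2.32574157e-04,  8.08761314e-06]), 'position': array([197.04752975, 593.09861659, 193.81277584]), 'ee_rot': array([ 9.87162202e-01, -1.59720968e-01, -4.45341521e-07, -7.88401481e-06]), 'contact_force': array([-0.77164497, -0.24349885, -0.74972117]), 'wrist_torque': array([-0.04277334, -0.03560113,  0.01882768]), 'gripper_width': 85.6549983427456}
```

```bash
python3 - <<'E'
import cv2
for n in("s0","t0"):
    f=cv2.imread(f"pics/{n}.png"); cv2.imwrite(f"pics/{n}b.png",cv2.resize(f,(800,600),interpolation=cv2.INTER_CUBIC))
s=cv2.imread("pics/s0.png")[140:340,160:430];cv2.imwrite("pics/s0c.png",cv2.resize(s,None,fx=2.9,fy=2.9,interpolation=cv2.INTER_CUBIC))
s=cv2.imread("pics/t0.png")[110:290,150:420];cv2.imwrite("pics/t0c.png",cv2.resize(s,None,fx=2.9,fy=2.9,interpolation=cv2.INTER_CUBIC))
E
```

```text
(no output)
```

View pics/s0b.png

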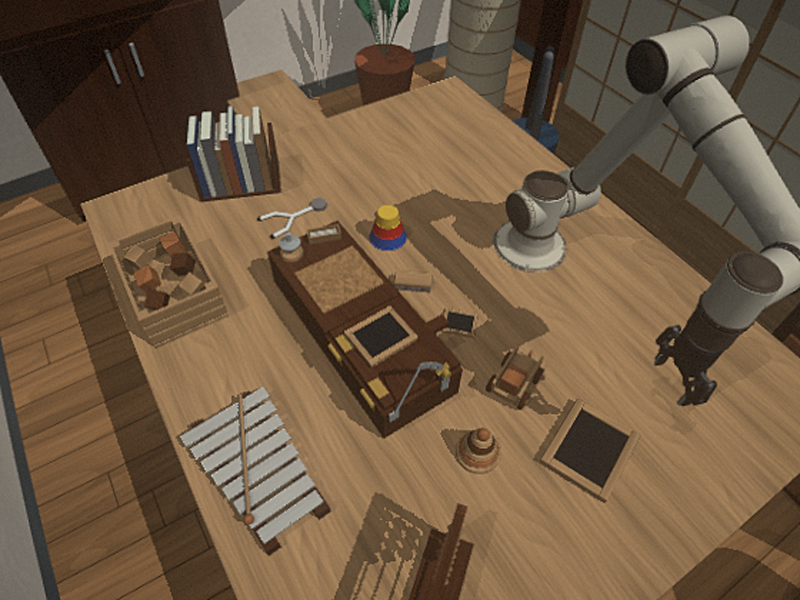

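View pics/t0b.png

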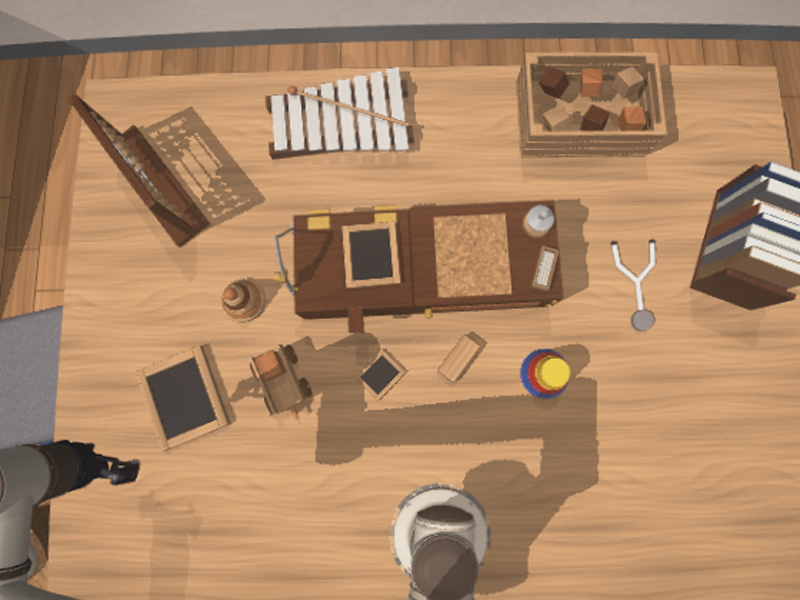

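View pics/s0c.png

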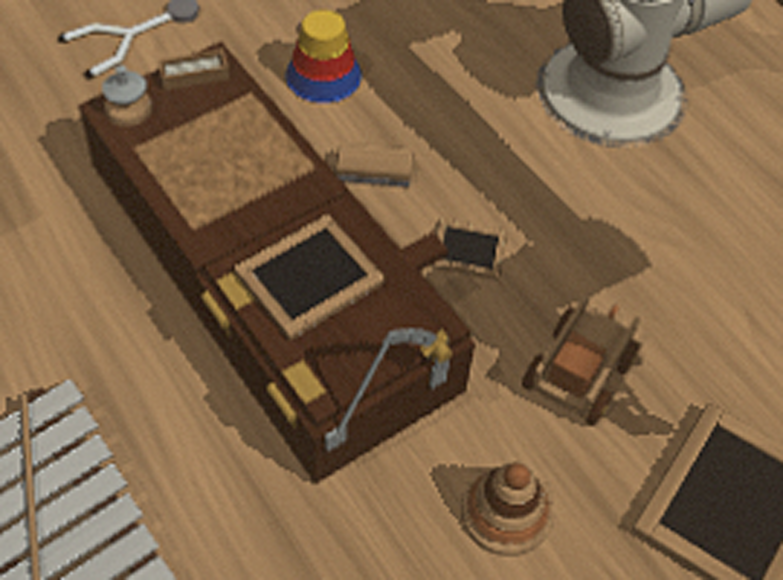

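View pics/t0c.png

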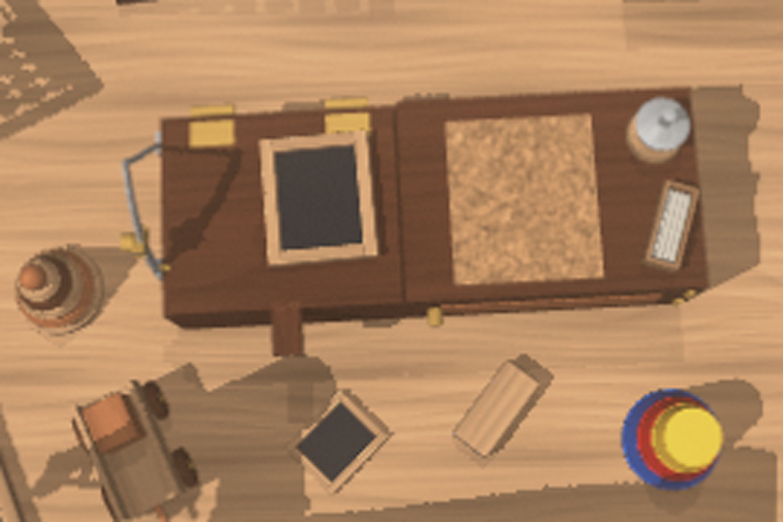

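```bash
python3 - <<'E'
from h import *
a=optics.get_image("scene");b=optics.get_image("top")
import pickle
pickle.dump((a,b),open("im0.pkl","wb"))
C=lambda im,L,off,z:atz(im,np.array(L)/2.9+off,z)
for nm,im,L,off in(("t",b,[(446,122),(590,113),(604,276),(455,286)],(150,110)),("s",a,[(248,95),(135,150),(203,229),(315,157)],(160,140))):
    p=C(im,L,off,129);print(nm,"cork",np.round(p,1).tolist(),p.mean(0).round(1))
for nm,im,L,off in(("t",b,[(260,143),(368,132),(378,253),(271,265)],(150,110)),("s",a,[(330,218),(235,268),(294,335),(384,274)],(160,140))):
    p=C(im,L,off,144);print(nm,"slate",np.round(p,1).tolist(),p.mean(0).round(1))
for k in ("slate_centre",):
  for nm,im in(("s",a),("t",b)):
    for d in nets.silhouettes(k,im):
        r=d["region"].astype(np.uint8);c=max(cv2.findContours(r,0,2)[0],key=cv2.contourArea)
        w=atz(im,c[:,0,:],144)[:,:2].astype(np.float32)
        print(nm,d["conf"],d["extent"],cv2.minAreaRect(w))
print("tab t",C(b,[(275,303),(301,303),(303,354),(273,354)],(150,110),130).round(1).tolist())
for u,n in(((249,227),"tip"),): print(atz(b,u,123))
for n,us,ut in(("pin",(311,265),(206,201)),("marker",(308,257),(198,196)),("tab",(307,228),(249,227)),("bowls",(272,165),(382,262))):
    print(n,tri((a,b),(us,ut)).round(1))
print("rings,wagon,eraser,top,chalks",[atz(b,u,z)[0].round(0).tolist() for u,z in(((168,208),0),((197,263),0),((319,250),0),((374,158),129),((382,189),129))])
print(readout.read_state()["clock"])
E
```

```text
t cork [[666.2, 1.6, 129.0], [673.3, -146.7, 129.0], [503.3, -153.5, 129.0], [495.6, -3.8, 129.0]] [584.6 -75.6 129. ]
s cork [[507.7, -149.5, 129.0], [671.1, -140.2, 129.0], [655.8, 11.0, 129.0], [488.0, -15.7, 129.0]] [580.7 -73.6 129. ]
t slate [[643.1, 190.8, 144.0], [652.5, 81.2, 144.0], [527.7, 72.4, 144.0], [517.4, 179.0, 144.0]] [585.2 130.8 144. ]
s slate [[527.3, 83.7, 144.0], [654.6, 88.6, 144.0], [642.5, 198.4, 144.0], [516.8, 182.1, 144.0]] [585.3 138.2 144. ]
s 0.92 [309.3, 215.6, 334.2, 235.5] ((415.56158447265625, 202.47425842285156), (70.841796875, 77.96917724609375), 45.95872497558594)
s 0.59 [379.7, 279.1, 452.0, 348.5] ((370.29327392578125, 591.409912109375), (177.1648406982422, 142.89773559570312), 21.913095474243164)
s 0.56 [239.9, 213.6, 291.1, 254.1] ((589.1345825195312, 138.12713623046875), (136.87257385253906, 120.12032318115234), 5.9098310470581055)
t 0.79 [251.8, 247.3, 283.1, 277.4] ((344.3442687988281, 115.6484146118164), (65.4218521118164, 75.3038558959961), 44.891639709472656)
t 0.57 [96.2, 240.3, 161.3, 319.0] ((302.68841552734375, 510.42437744140625), (172.7237548828125, 150.96490478515625), 21.51523208618164)
tab t [[481.2, 176.6, 130.0], [480.8, 150.5, 130.0], [429.6, 148.5, 130.0], [430.0, 178.4, 130.0]]
[[445.27754869 165.17679406 123.        ]]
pin [522.7 294.9 120.3]
marker [532.5 299.1 180.6]
tab [446.5 166.7 110.4]
bowls [ 339.2 -241.6    2. ]
rings,wagon,eraser,top,chalks [[525.0, 445.0, 0.0], [346.0, 346.0, 0.0], [382.0, -44.0, 0.0], [644.0, -207.0, 129.0], [550.0, -225.0, 129.0]]
1.6
```

Candidates for the slate: a big one on the table at scene (412,313), a small one at (322,227), and the middle-sized one on the lid at (267,234). The one on the lid is meant. Next I overlay the fitted models on the pictures to check them.

```bash
cat >> h.py <<'E'
C0=np.array([583.5,-75.,129.]);YAW=0.042
def ch(p,C=None,yaw=None):
    C=C0 if C is None else C; yaw=YAW if yaw is None else yaw
    c,s=np.cos(yaw),np.sin(yaw);p=np.atleast_2d(np.array(p,float))
    return p@np.array([[c,s,0],[-s,c,0],[0,0,1]])+C
def pinpt(th,y=367): # chest frame (rel cork centre)
    return [100-150*np.cos(th)+7*np.sin(th)*0-0, y, -13+150*np.sin(th)+7*np.cos(th)]
E
python3 - <<'E'
from h import *
import pickle
a,b=pickle.load(open("im0.pkl","rb"))
def rect(x,y,w,h,z): return [[x-w/2,y-h/2,z],[x+w/2,y-h/2,z],[x+w/2,y+h/2,z],[x-w/2,y+h/2,z]]
for nm,im,crop in(("s",a,(190,150,340,310)),("t",b,(190,130,400,250))):
    k=4 if nm=="s" else 3.8
    f=cv2.resize(im["frame"][crop[1]:crop[3],crop[0]:crop[2]],None,fx=k,fy=k,interpolation=cv2.INTER_CUBIC)
    def dr(P,col):
        u=(proj(im,P)-[crop[0],crop[1]]+.5)*k
        cv2.polylines(f,[u.round().astype(int).reshape(-1,1,2)],True,col,1)
    dr(ch(rect(0,0,170,150,0)),(0,255,0))
    dr(ch(rect(0,245,200,234,1)),(0,255,255))
    dr(ch(rect(-123,245,46,30,1)),(0,255,255))
    S=ch(rect(0,0,130,110,0),np.array([585.2,132,144]),0.08);dr(S,(255,255,0))
    for th in np.arange(0.4,0.76,0.05):
        u=(proj(im,ch(pinpt(th)))[0]-[crop[0],crop[1]]+.5)*k
        cv2.circle(f,tuple(u.round().astype(int).tolist()),2,(0,0,255) if abs(th-.6)>.01 else (255,0,255),-1)
    cv2.imwrite(f"pics/ov_{nm}.png",f);print(f.shape)
E
```

```text
(640, 600, 3)
(456, 798, 3)
```

View pics/ov_s.png

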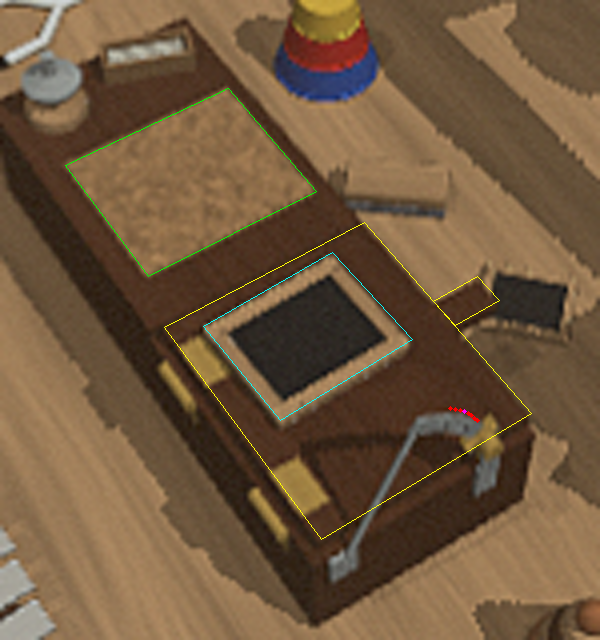

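View pics/ov_t.png

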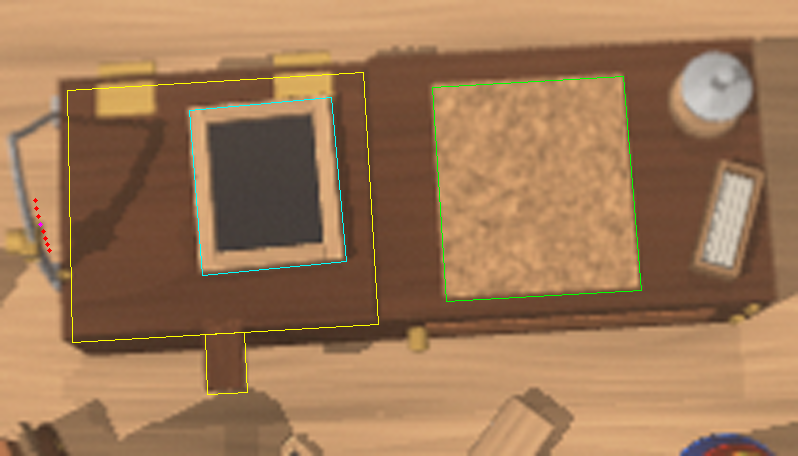

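Both overlays match: cork, lid, tab and slate agree in both views. Before moving I fit the marker angle.

```bash
python3 - <<'E'
from h import *
import pickle
a,b=pickle.load(open("im0.pkl","rb"))
for nm,im,crop in(("s",a,(280,235,330,285)),("t",b,(180,160,230,220))):
    k=11
    f=cv2.resize(im["frame"][crop[1]:crop[3],crop[0]:crop[2]],None,fx=k,fy=k,interpolation=cv2.INTER_CUBIC)
    for y,col in((362,(0,255,0)),(370,(0,0,255)),(380,(255,0,0))):
      for th in np.arange(0.3,0.76,0.05):
        u=(proj(im,ch(pinpt(th,y)))[0]-[crop[0],crop[1]]+.5)*k
        cv2.circle(f,tuple(u.round().astype(int).tolist()),4 if abs(th-.5)<.01 else 2,col,-1)
    for y in (362,367):
        u=(proj(im,ch(pinpt(0,y)))[0]-[crop[0],crop[1]]+.5)*k
        cv2.circle(f,tuple(u.round().astype(int).tolist()),3,(255,255,0),-1)
    cv2.imwrite(f"pics/mk_{nm}.png",f)
E
```

```text
(no output)
```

View pics/mk_s.png

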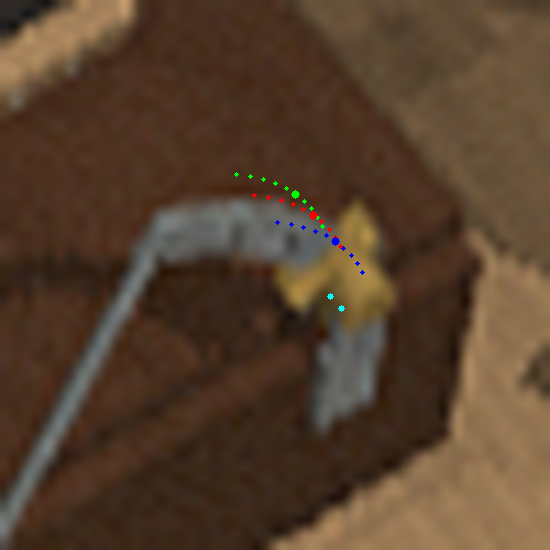

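View pics/mk_t.png

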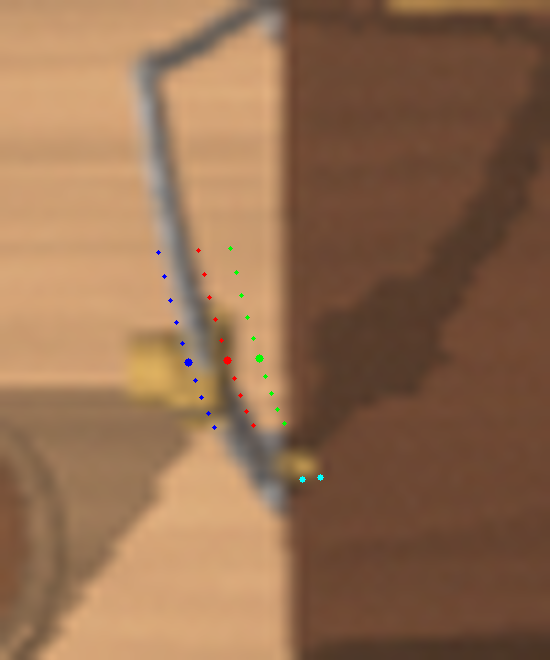

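Emit:
move_arm(
  steps=[
    [1, 10, -10, 36, 0, 0, -0.12],
    [1, 30, -30, 66, 0, 0, -0.24],
    [1, 54, -54, 90, 0, 0, -0.36],
    [1, 80, -80, 108, 0, 0, -0.48],
    [1, 107, -107, 122, 0, 0, -0.6],
  ],
)

```text
clock: 2.02
position: [304.9, 485.6, 318.2]
ee_rot: [0.895, -0.446, -0.0, -0.002]
contact_force: [0.4, -0.9, -0.8]
gripper_width: 85.1
```

Emit:
move_arm(
  steps=[
    [1, 28, -28, 5, 0, 0, -0.12],
    [1, 56, -56, 10, 0, 0, -0.24],
    [1, 84, -84, 10, 0, 0, -0.36],
    [1, 112, -112, 10, 0, 0, -0.48],
    [1, 140, -140, 10, 0, 0, -0.61],
  ],
)

```text
clock: 2.43
position: [445.0, 344.5, 326.3]
ee_rot: [0.721, -0.693, -0.0, -0.001]
contact_force: [-0.2, 0.3, -0.6]
gripper_width: 85.8
```

Emit:
move_arm(
  steps=[
    [1, 28, -28, 0, 0, 0, 0],
    [1, 56, -56, 0, 0, 0, 0],
    [1, 84, -84, 0, 0, 0, 0],
    [1, 112, -112, 0, 0, 0, 0],
    [1, 135, -130, 0, 0, 0, 0],
  ],
)

```text
clock: 2.85
position: [580.5, 213.4, 326.1]
ee_rot: [0.722, -0.692, 0.0, -0.0]
contact_force: [-0.0, -0.8, -0.4]
gripper_width: 85.5
```

Emit:
move_arm(
  steps=[
    [1, 0, 2, -41, 0, 0, 0],
    [1, 0, 4, -82, 0, 0, 0],
    [1, 0, 5, -123, 0, 0, 0],
    [1, 0, 5, -160, 0, 0, 0],
    [1, 0, 5, -160, 0, 0, 0],
  ],
)

```text
clock: 3.27
position: [573.7, 218.4, 156.9]
ee_rot: [0.722, -0.692, -0.003, 0.008]
contact_force: [-1.2, -1.5, -1.6]
gripper_width: 85.8
```

```bash
python3 - <<'E'
from h import *
a=optics.get_image("scene");b=optics.get_image("top")
save(a,"s1.png",(190,130,350,290),3.7);save(b,"t1.png",(190,110,400,260),3.8)
E
```

```text
(no output)
```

View pics/s1.png

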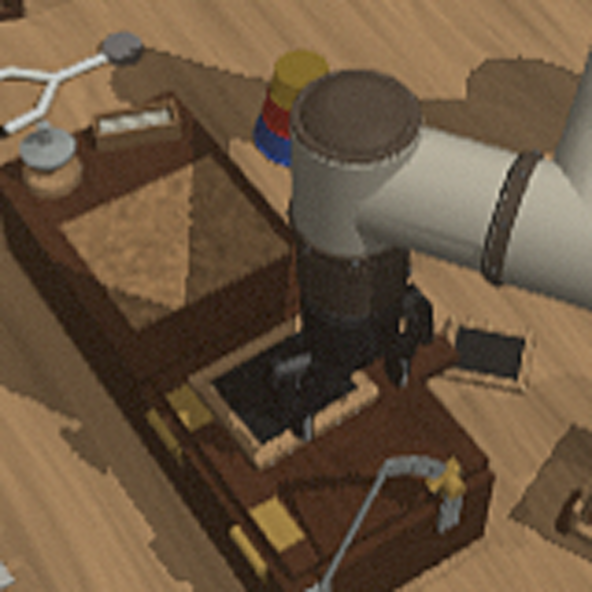

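View pics/t1.png

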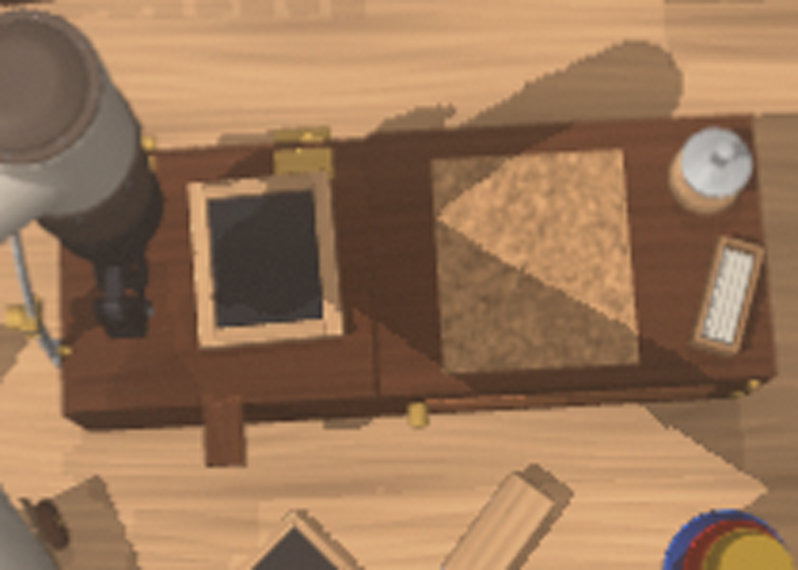

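```bash
python3 - <<'E'
from h import *
s=readout.read_state();print(s["position"],s["ee_rot"],s["clock"],s["contact_force"],s["joint_vel"].round(3))
import cv2
E
```

```text
[579.27914843 220.78610683 165.81359045] [ 7.23040703e-01 -6.90804556e-01  4.14755394e-04  1.01791797e-03] 3.3667 [-0.74684186  0.277528    2.09823201] [ 0.001 -0.046  0.083  0.022  0.003 -0.001]
```

Emit:
move_arm(
  steps=[
    [1, 0, -2, -12, 0, 0, 0],
    [1, 0, -2, -22, 0, 0, 0],
    [1, 0, -2, -32, 0, 0, 0],
    [1, 0, -2, -41, 0, 0, 0],
    [1, 0, -2, -41, 0, 0, 0],
  ],
)

```text
clock: 3.78
position: [578.2, 218.8, 123.5]
ee_rot: [0.723, -0.691, -0.0, 0.001]
contact_force: [0.2, 0.1, -0.7]
gripper_width: 85.6
```

```bash
python3 - <<'E'
from h import *
a=optics.get_image("scene");b=optics.get_image("top")
save(a,"s2.png",(230,190,330,280),7);save(b,"t2.png",(190,130,330,240),5)
s=readout.read_state();print(s["position"],s["clock"],s["contact_force"])
E
```

```text
[579.21541362 219.18438116 124.97260105] 3.8833 [ 0.23294477 -0.15204676  0.69610692]
```

View pics/s2.png

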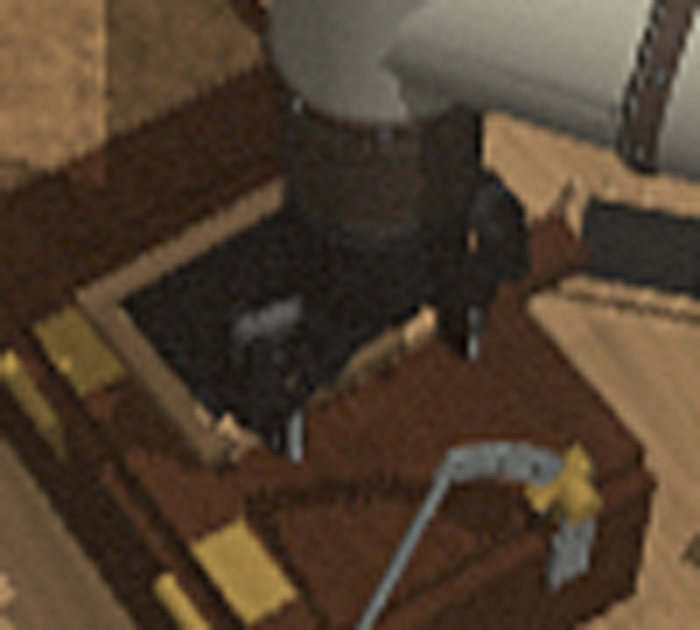

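View pics/t2.png

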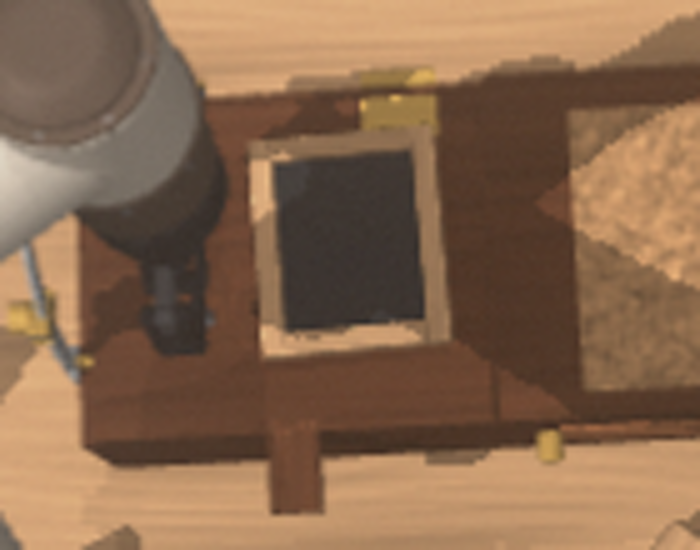

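Emit:
move_arm(
  steps=[
    [1, 0, -10, 0, 0, 0, 0],
    [1, 0, -18, 0, 0, 0, 0],
    [1, 0, -26, 0, 0, 0, 0],
    [1, 0, -34, 0, 0, 0, 0],
    [1, 0, -42, 0, 0, 0, 0],
  ],
)

```text
clock: 4.3
position: [579.1, 176.0, 125.1]
ee_rot: [0.723, -0.691, 0.0, -0.0]
contact_force: [0.5, 0.0, -0.2]
gripper_width: 85.6
```

Emit:
move_arm(
  steps=[
    [1, 0, -10, 0, 0, 0, 0],
    [1, 0, -20, 0, 0, 0, 0],
    [1, 0, -30, 0, 0, 0, 0],
    [1, 0, -40, 0, 0, 0, 0],
    [1, 0, -48, 0, 0, 0, 0],
  ],
)

```text
clock: 4.72
position: [579.0, 127.8, 124.8]
ee_rot: [0.723, -0.691, -0.0, 0.0]
contact_force: [-0.0, 0.0, 0.1]
gripper_width: 85.2
```

```bash
python3 - <<'E'
from h import *
a=optics.get_image("scene");b=optics.get_image("top")
save(a,"s3.png",(200,150,330,280),4.6);save(b,"t3.png",(190,130,390,240),4)
s=readout.read_state();print(s["position"],s["ee_rot"],s["clock"],s["contact_force"])
E
```

```text
[578.97302555 127.70687662 124.83753299] [ 7.22272149e-01 -6.91608940e-01 -4.33839541e-05  1.22070963e-04] 4.8167 [0.20762473 0.37727441 0.3657399 ]
```

View pics/s3.png

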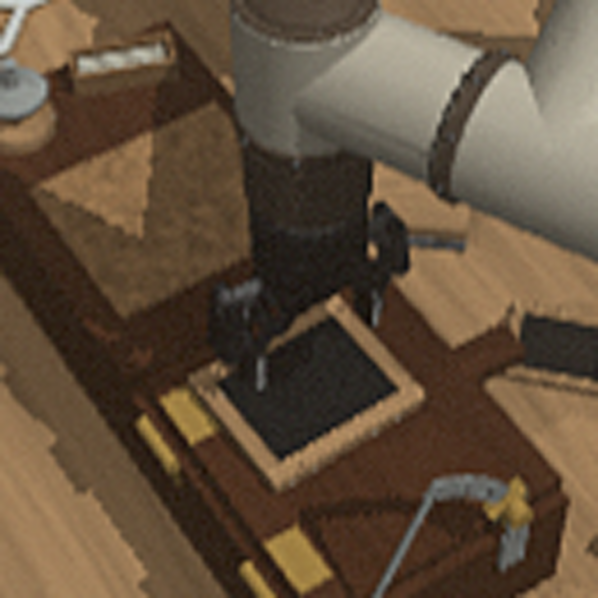

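View pics/t3.png

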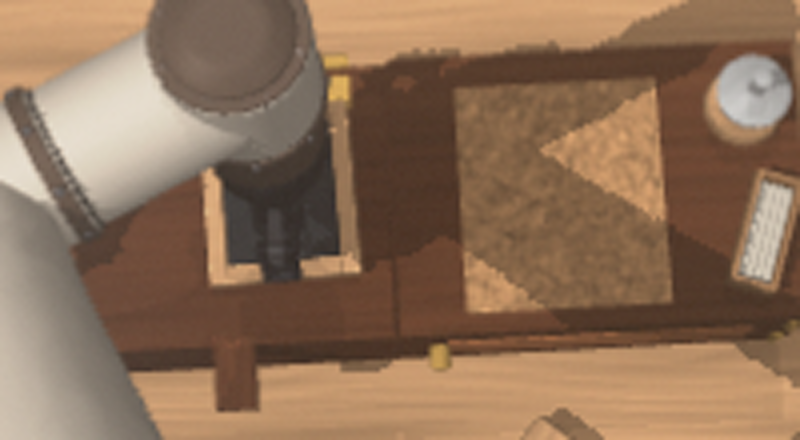

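The slate hasn't moved: the open fingers passed just above it. I'll back off and go lower, using contact with the lid to find the height.

Emit:
move_arm(
  steps=[
    [1, 0, 15, 4, 0, 0, 0],
    [1, 0, 40, 6, 0, 0, 0],
    [1, 0, 65, 6, 0, 0, 0],
    [1, 0, 84, 3, 0, 0, 0],
    [1, 0, 90, 0, 0, 0, 0],
  ],
)

```text
clock: 5.23
position: [579.4, 222.9, 125.1]
ee_rot: [0.724, -0.69, 0.0, -0.001]
contact_force: [0.0, -0.0, -1.1]
gripper_width: 85.4
```

Emit:
move_arm(
  steps=[
    [1, 0, 0, 0, 0, 0, 0],
    [1, 0, 0, -3, 0, 0, 0],
    [1, 0, 0, -6, 0, 0, 0],
    [1, 0, 0, -8, 0, 0, 0],
    [1, 0, 0, -8, 0, 0, 0],
  ],
)

```text
clock: 5.65
position: [578.7, 218.1, 116.2]
ee_rot: [0.722, -0.691, -0.0, 0.001]
contact_force: [-0.5, -0.8, -0.2]
gripper_width: 85.5
```

Emit:
move_arm(
  steps=[
    [1, 0, 0, -1.5, 0, 0, 0],
    [1, 0, 0, -3, 0, 0, 0],
    [1, 0, 0, -3, 0, 0, 0],
  ],
)

```text
clock: 5.9
position: [579.0, 218.7, 113.6]
ee_rot: [0.723, -0.691, -0.0, 0.0]
contact_force: [-0.3, -0.1, -0.1]
gripper_width: 85.6
```

```bash
python3 - <<'E'
from h import *
a=optics.get_image("scene")
save(a,"s4.png",(240,190,330,270),8)
s=readout.read_state();print(s["position"],s["ee_rot"],s["clock"],s["contact_force"])
E
```

```text
[579.03003201 218.83935598 113.71925724] [ 7.22710422e-01 -6.91150952e-01 -2.93650667e-05  8.47614979e-05] 5.95 [0.38388641 0.71918278 0.83816813]
```

View pics/s4.png

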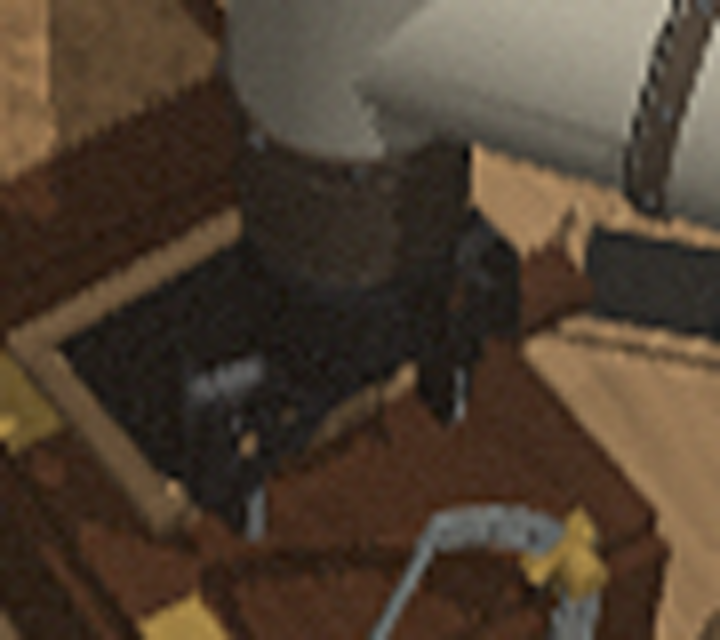

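Emit:
move_arm(
  steps=[
    [1, 0, 0, -1, 0, 0, 0],
    [1, 0, 0, -2, 0, 0, 0],
    [1, 0, 0, -3, 0, 0, 0],
    [1, 0, 0, -3, 0, 0, 0],
  ],
)

```text
clock: 6.28
position: [578.9, 219.0, 110.5]
ee_rot: [0.723, -0.691, -0.0, 0.0]
contact_force: [0.7, -0.9, 0.5]
gripper_width: 85.1
```

Emit:
move_arm(
  steps=[
    [1, 0, 0, -1, 0, 0, 0],
    [1, 0, 0, -2, 0, 0, 0],
    [1, 0, 0, -3, 0, 0, 0],
    [1, 0, 0, -3, 0, 0, 0],
  ],
)

```text
clock: 6.62
position: [578.9, 219.0, 107.5]
ee_rot: [0.723, -0.691, -0.0, 0.0]
contact_force: [0.1, -0.0, -0.8]
gripper_width: 85.2
```

```bash
python3 - <<'E'
from h import *
a=optics.get_image("scene")
save(a,"s5.png",(240,190,330,270),8)
# predicted finger bottom points (outer +y corner) for several tip z
for z in (128,132,136,140,144):
    print(z,[((proj(a,[579+sx*50,219+dy,z])[0]-[240,190]+.5)*8).round().tolist() for sx in(-1,1) for dy in(-11,11)])
E
```

```text
128 [[431.0, 441.0], [462.0, 480.0], [218.0, 552.0], [247.0, 594.0]]
132 [[432.0, 435.0], [462.0, 475.0], [218.0, 547.0], [247.0, 588.0]]
136 [[432.0, 430.0], [462.0, 469.0], [218.0, 541.0], [247.0, 583.0]]
140 [[433.0, 424.0], [463.0, 464.0], [218.0, 536.0], [247.0, 578.0]]
144 [[433.0, 419.0], [463.0, 458.0], [218.0, 531.0], [247.0, 573.0]]
```

View pics/s5.png

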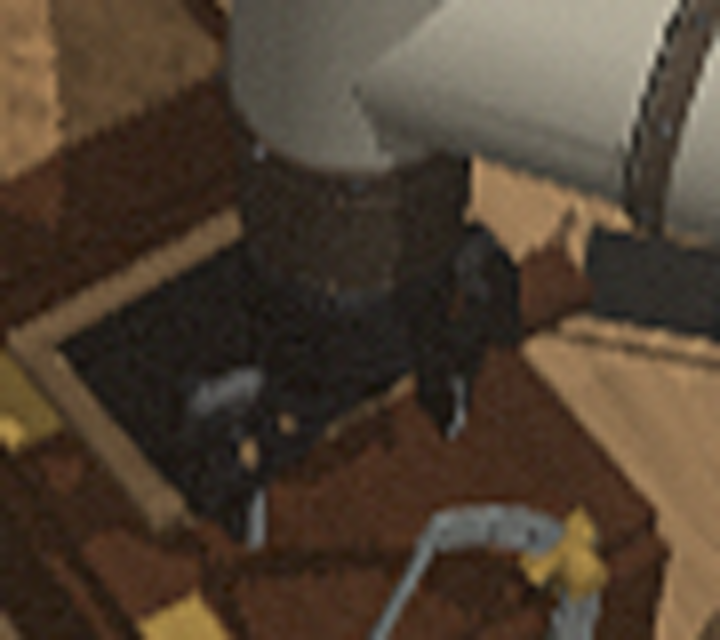

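Emit:
move_arm(
  steps=[
    [1, 0, 0, -1.5, 0, 0, 0],
    [1, 0, 0, -3, 0, 0, 0],
    [1, 0, 0, -4, 0, 0, 0],
  ],
)

```text
clock: 6.92
position: [579.0, 219.1, 103.6]
ee_rot: [0.723, -0.691, -0.0, 0.0]
contact_force: [-0.5, -0.1, -0.3]
gripper_width: 85.2
```

Emit:
move_arm(
  steps=[
    [1, 0, 0, -1, 0, 0, 0],
    [1, 0, 0, -2, 0, 0, 0],
    [1, 0, 0, -3, 0, 0, 0],
  ],
)

```text
clock: 7.17
position: [579.0, 219.1, 100.7]
ee_rot: [0.723, -0.691, -0.0, 0.0]
contact_force: [0.2, 0.4, -0.1]
gripper_width: 85.4
```

Emit:
move_arm(
  steps=[
    [1, 0, 0, -1, 0, 0, 0],
    [1, 0, 0, -2, 0, 0, 0],
    [1, 0, 0, -3, 0, 0, 0],
  ],
)

```text
clock: 7.42
position: [579.1, 219.1, 97.7]
ee_rot: [0.723, -0.691, 0.0, -0.0]
contact_force: [0.2, -0.7, 0.6]
gripper_width: 85.1
```

```bash
python3 - <<'E'
from h import *
a=optics.get_image("scene");b=optics.get_image("top")
save(a,"s6.png",(240,190,330,270),8);save(b,"t6.png",(190,130,330,240),5)
E
```

```text
(no output)
```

View pics/s6.png

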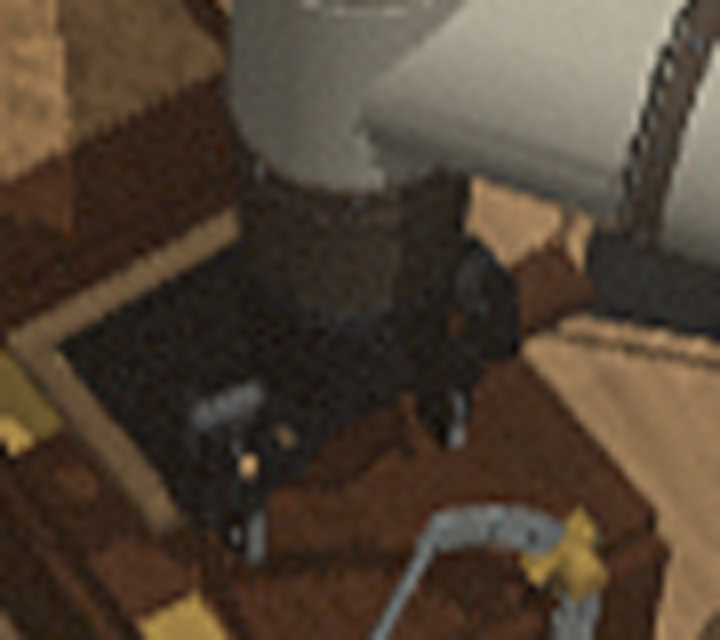

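View pics/t6.png

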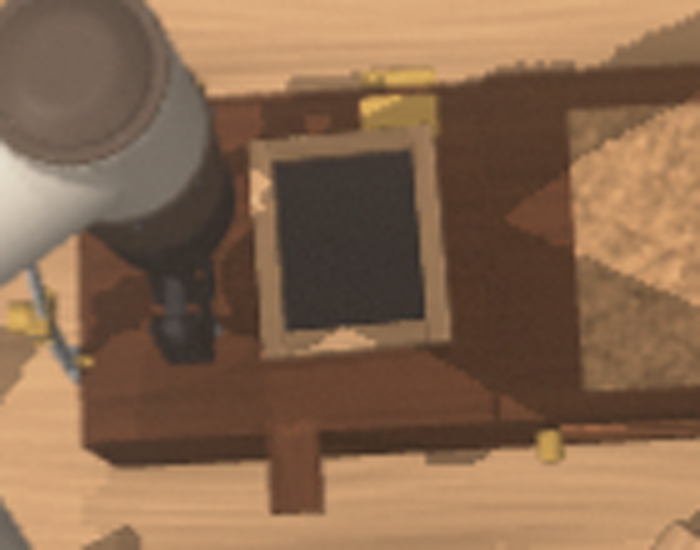

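```bash
python3 - <<'E'
from h import *
a=optics.get_image("scene");b=optics.get_image("top")
for z in (98,130,144,171,220,270,300):
    print(z,((proj(a,[579,219,z])[0]-[240,190]+.5)*8).round().tolist(),((proj(b,[579,219,z])[0]-[190,130]+.5)*5).round().tolist(), proj(a,[579,219,z])[0].round())
save(a,"s7.png",(220,100,400,260),4.4)
print(b["tvec"], -RT(b)[0].T@RT(b)[1],-RT(a)[0].T@RT(a)[1])
E
```

```text
98 [339.0, 555.0] [214.0, 274.0] [282. 259.]
130 [341.0, 513.0] [206.0, 262.0] [282. 254.]
144 [342.0, 494.0] [202.0, 256.0] [282. 251.]
171 [343.0, 457.0] [194.0, 246.0] [282. 247.]
220 [345.0, 385.0] [179.0, 225.0] [283. 238.]
270 [348.0, 307.0] [163.0, 202.0] [283. 228.]
300 [350.0, 258.0] [152.0, 187.0] [283. 222.]
[  60.9717454   515.65649049 1188.7850272 ] [ 318.51877185   37.57134622 1256.96586936] [ 949.06706982  770.77876075 1198.73633219]
```

View pics/s7.png

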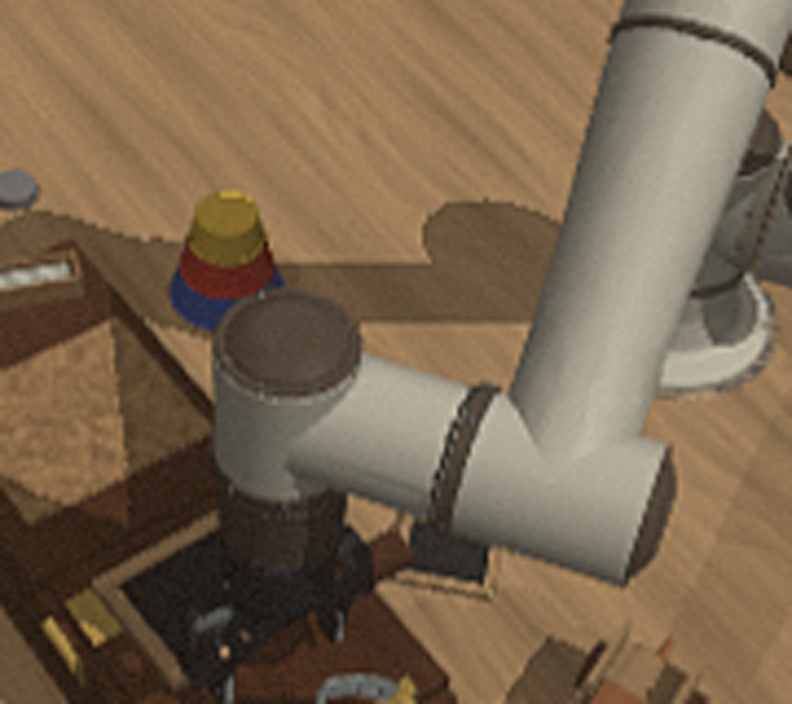

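```bash
python3 - <<'E'
from h import *
b=optics.get_image("top");a=optics.get_image("scene")
for z in (111,130,150,170,200):
    print(z,[((proj(b,[579-dx,219+dy,z])[0]-[190,130]+.5)*5).round().tolist() for dx in(43,57) for dy in (-11,11)],
     [((proj(a,[579-dx,219+dy,z])[0]-[240,190]+.5)*8).round().tolist() for dx in(43,57,-43,-57) for dy in (-11,11)])
save(b,"t7.png",(215,165,255,215),15);save(a,"s8.png",(255,220,315,270),13)
E
```

```text
111 [[228.0, 339.0], [191.0, 340.0], [228.0, 362.0], [191.0, 363.0]] [[415.0, 471.0], [445.0, 510.0], [444.0, 456.0], [474.0, 495.0], [234.0, 567.0], [262.0, 608.0], [203.0, 582.0], [232.0, 624.0]]
130 [[223.0, 333.0], [186.0, 334.0], [223.0, 357.0], [186.0, 357.0]] [[417.0, 445.0], [447.0, 485.0], [446.0, 430.0], [476.0, 470.0], [233.0, 542.0], [262.0, 583.0], [203.0, 558.0], [232.0, 599.0]]
150 [[218.0, 327.0], [180.0, 327.0], [218.0, 351.0], [180.0, 351.0]] [[419.0, 418.0], [449.0, 458.0], [448.0, 403.0], [479.0, 442.0], [233.0, 515.0], [262.0, 556.0], [202.0, 531.0], [231.0, 573.0]]
170 [[213.0, 320.0], [174.0, 321.0], [213.0, 344.0], [174.0, 345.0]] [[421.0, 390.0], [452.0, 430.0], [451.0, 374.0], [482.0, 414.0], [232.0, 487.0], [262.0, 529.0], [201.0, 503.0], [231.0, 545.0]]
200 [[205.0, 309.0], [165.0, 310.0], [204.0, 334.0], [164.0, 335.0]] [[424.0, 346.0], [455.0, 386.0], [454.0, 330.0], [486.0, 370.0], [232.0, 444.0], [262.0, 486.0], [200.0, 460.0], [230.0, 503.0]]
```

View pics/t7.png

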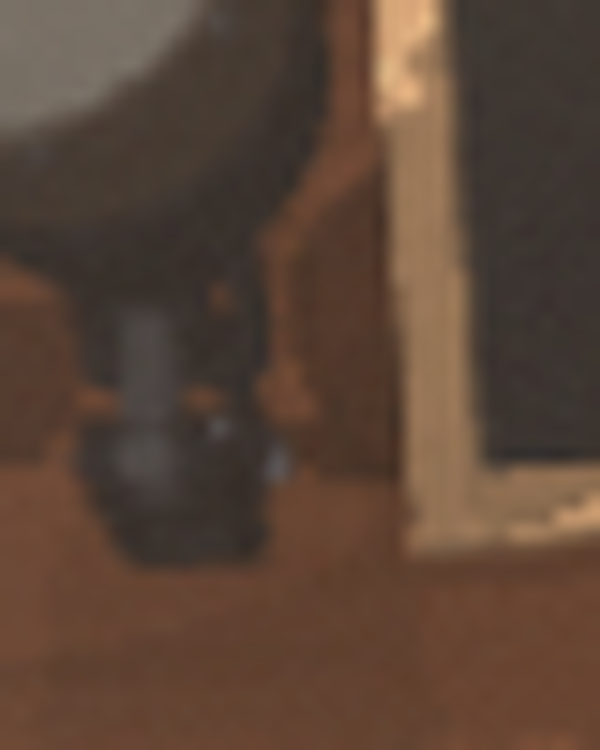

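View pics/s8.png

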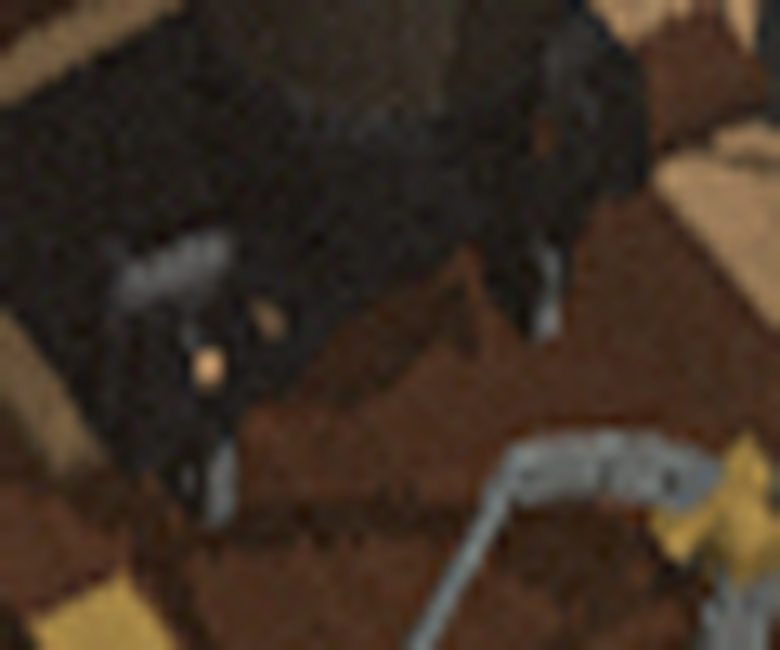

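Emit:
move_arm(
  steps=[
    [1, 0, 0, -1.5, 0, 0, 0],
    [1, 0, 0, -3, 0, 0, 0],
    [1, 0, 0, -4.5, 0, 0, 0],
  ],
)

```text
clock: 7.97
position: [579.0, 219.1, 93.2]
ee_rot: [0.723, -0.691, -0.0, 0.0]
contact_force: [0.1, 0.1, -0.7]
gripper_width: 85.6
```

```bash
python3 - <<'E'
from h import *
a=optics.get_image("scene");save(a,"s9.png",(255,220,315,270),13);print(readout.read_state()["position"],readout.read_state()["contact_force"], readout.read_state()["joint_efforts"].round(2))
E
```

```text
[578.75052262 218.98753283  92.73163809] [ 0.80711398  0.01215593 -0.06657923] [ 1.000e-02 -4.160e+01  1.714e+01  3.830e+00  2.000e-02  0.000e+00]
```

View pics/s9.png

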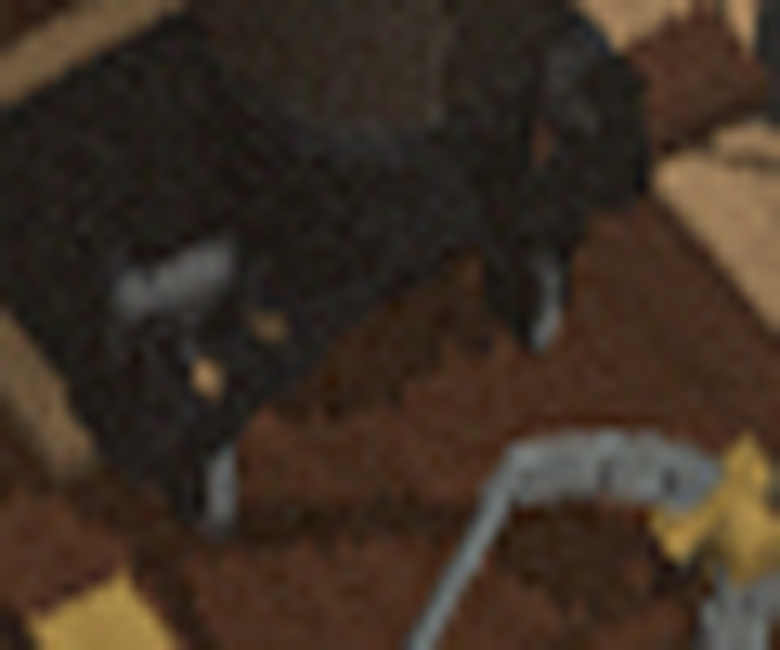

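Emit:
move_arm(
  steps=[
    [1, 0, 0, -1, 0, 0, 0],
    [1, 0, 0, -2, 0, 0, 0],
    [1, 0, 0, -3, 0, 0, 0],
  ],
)

```text
clock: 8.27
position: [579.0, 219.1, 90.2]
ee_rot: [0.723, -0.691, -0.0, 0.0]
contact_force: [-1.1, 0.6, -0.9]
gripper_width: 85.5
```

Emit:
move_arm(
  steps=[
    [1, 0, 0, -1, 0, 0, 0],
    [1, 0, 0, -2, 0, 0, 0],
    [1, 0, 0, -3, 0, 0, 0],
  ],
)

```text
clock: 8.52
position: [579.1, 219.1, 87.2]
ee_rot: [0.723, -0.691, -0.0, 0.0]
contact_force: [-0.5, -1.0, 0.1]
gripper_width: 85.1
```

Emit:
move_arm(
  steps=[
    [1, 0, 0, -1, 0, 0, 0],
    [1, 0, 0, -2, 0, 0, 0],
    [1, 0, 0, -3, 0, 0, 0],
  ],
)

```text
clock: 8.77
position: [579.0, 219.1, 84.2]
ee_rot: [0.723, -0.691, 0.0, 0.0]
contact_force: [-0.8, -1.0, -0.4]
gripper_width: 85.8
```

```bash
python3 - <<'E'
from h import *
a=optics.get_image("scene");save(a,"s10.png",(255,220,315,270),13);print(readout.read_state()["position"],readout.read_state()["contact_force"])
b=optics.get_image("top");save(b,"t10.png",(190,130,290,220),7)
E
```

```text
[578.91772994 219.03277573  83.99011201] [0.07136123 0.28778099 0.18451139]
```

View pics/s10.png

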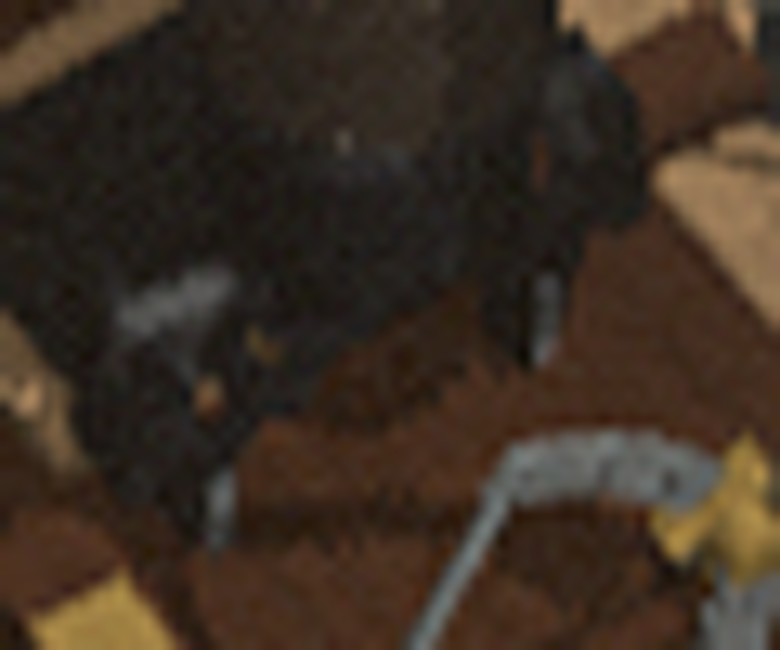

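View pics/t10.png

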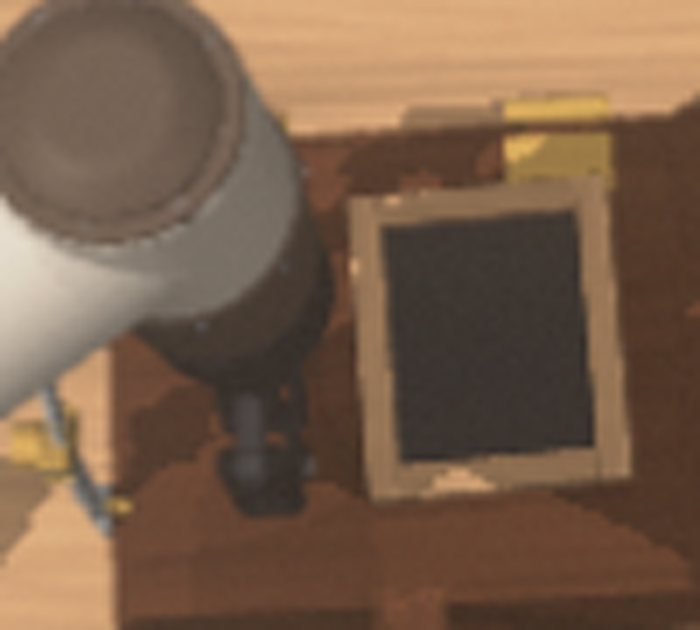

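Emit:
move_arm(
  steps=[
    [1, 0, 0, -1, 0, 0, 0],
    [1, 0, -5, -2, 0, 0, 0],
    [1, 0, -12, -2, 0, 0, 0],
    [1, 0, -19, -2, 0, 0, 0],
    [1, 0, -26, -2, 0, 0, 0],
  ],
)

```text
clock: 9.28
position: [579.1, 192.5, 82.3]
ee_rot: [0.723, -0.691, -0.0, -0.0]
contact_force: [-0.3, 1.3, -1.2]
gripper_width: 85.3
```

Emit:
move_arm(
  steps=[
    [1, 0, -7, 0, 0, 0, 0],
    [1, 0, -14, 0, 0, 0, 0],
    [1, 0, -21, 0, 0, 0, 0],
    [1, 0, -24, 0, 0, 0, 0],
  ],
)

```text
clock: 9.62
position: [578.9, 167.9, 82.4]
ee_rot: [0.723, -0.691, -0.0, 0.0]
contact_force: [-0.4, 1.7, -0.7]
gripper_width: 85.7
```

```bash
python3 - <<'E'
from h import *
a=optics.get_image("scene");save(a,"s11.png",(210,180,330,270),6);print(readout.read_state()["position"],readout.read_state()["contact_force"])
b=optics.get_image("top");save(b,"t11.png",(190,130,390,220),4)
E
```

```text
[578.92543012 167.74423166  82.37316721] [ 0.11295858  0.07438019 -0.3935931 ]
```

View pics/s11.png

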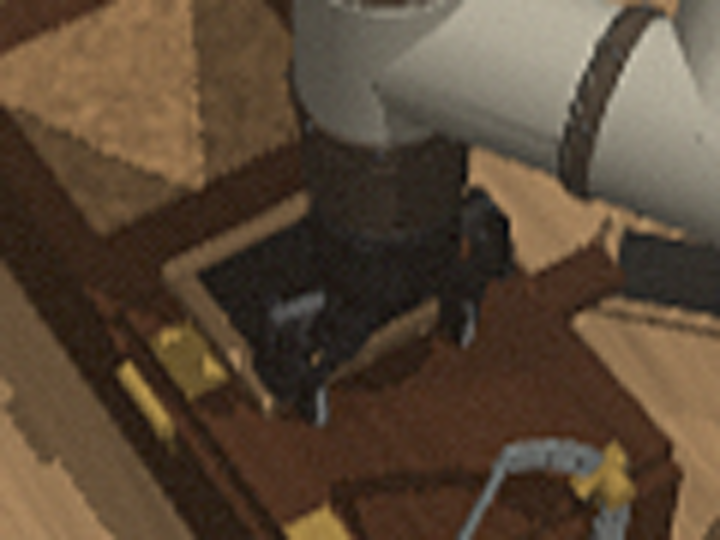

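View pics/t11.png

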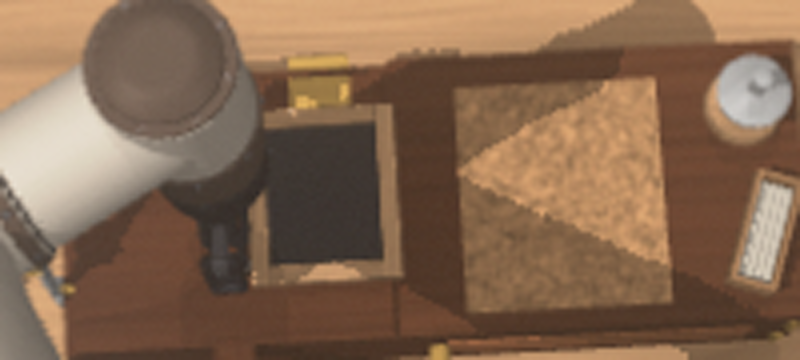

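Emit:
move_arm(
  steps=[
    [1, 0, -8, 0, 0, 0, 0],
    [1, 0, -17, 0, 0, 0, 0],
    [1, 0, -26, 0, 0, 0, 0],
    [1, 0, -35, 0, 0, 0, 0],
    [1, 0, -43, 0, 0, 0, 0],
  ],
)

```text
clock: 10.13
position: [579.1, 125.1, 82.4]
ee_rot: [0.723, -0.691, 0.0, -0.0]
contact_force: [-0.7, 1.4, 1.2]
gripper_width: 85.0
```

Emit:
move_arm(
  steps=[
    [1, 0, -9, 0, 0, 0, 0],
    [1, 0, -18, 0, 0, 0, 0],
    [1, 0, -27, 0, 0, 0, 0],
    [1, 0, -36, 0, 0, 0, 0],
    [1, 0, -44, 0, 0, 0, 0],
  ],
)

```text
clock: 10.55
position: [579.0, 81.1, 82.4]
ee_rot: [0.723, -0.691, 0.0, -0.0]
contact_force: [-0.2, 2.1, 1.5]
gripper_width: 85.8
```

Emit:
move_arm(
  steps=[
    [1, 0, -9, 0, 0, 0, 0],
    [1, 0, -18, 0, 0, 0, 0],
    [1, 0, -27, 0, 0, 0, 0],
    [1, 0, -36, 0, 0, 0, 0],
    [1, 0, -42, 0, 0, 0, 0],
  ],
)

```text
clock: 10.97
position: [578.9, 38.9, 82.3]
ee_rot: [0.723, -0.691, -0.0, 0.0]
contact_force: [0.4, 1.4, 0.7]
gripper_width: 85.3
```

```bash
python3 - <<'E'
from h import *
a=optics.get_image("scene");save(a,"s12.png",(190,130,310,240),5.4);print(readout.read_state()["position"],readout.read_state()["contact_force"])
b=optics.get_image("top");save(b,"t12.png",(230,120,400,230),4.7)
import pickle;pickle.dump((a,b),open("im1.pkl","wb"))
E
```

```text
[578.62009179  38.16920674  82.17057312] [-0.16721505 -0.78691093  0.55324729]
```

View pics/s12.png

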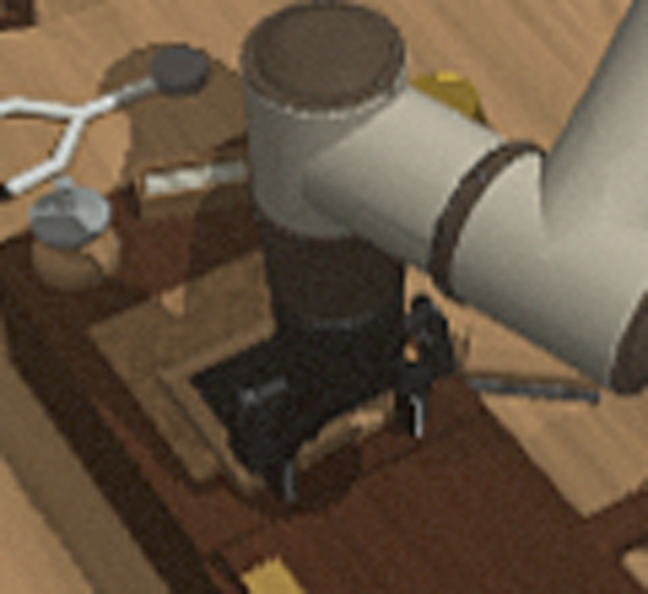

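View pics/t12.png

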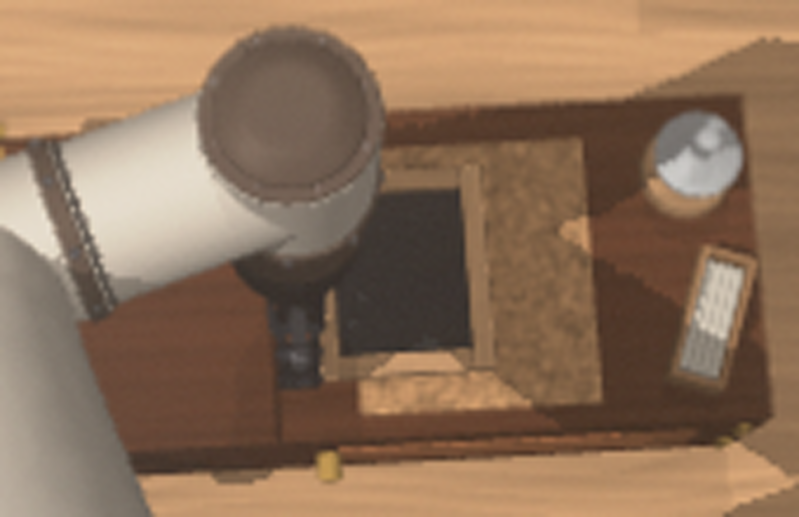

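```bash
python3 - <<'E'
from h import *
import pickle
a,b=pickle.load(open("im1.pkl","rb"))
c,s=np.cos(YAW),np.sin(YAW)
def loc(p): d=p-C0; return np.c_[d[:,0]*c+d[:,1]*s,-d[:,0]*s+d[:,1]*c].round(1)
print("slate top z143",loc(atz(b,np.array([(480,165),(494,367),(325,378)])/4.7+[230,120],143)).tolist())
print("cork",loc(atz(b,np.array([(583,137),(603,401),(360,413)])/4.7+[230,120],129)).tolist())
print("scene slate",loc(atz(a,np.array([(165,378),(262,495),(395,415)])/5.4+[190,130],143)).tolist())
E
```

```text
slate top z143 [[67.3, -8.8], [-61.1, -7.7], [-61.9, 96.1]]
cork [[86.0, -77.1], [-83.9, -75.1], [-82.6, 75.5]]
scene slate [[66.4, 3.4], [62.3, 118.0], [-39.6, 110.5]]
```

Emit:
move_arm(
  steps=[
    [1, 0, -9, 0, 0, 0, 0],
    [1, 0, -18, 0, 0, 0, 0],
    [1, 0, -26, 0, 0, 0, 0],
    [1, 0, -32, 0, 0, 0, 0],
    [1, 0, -37, 0, 0, 0, 0],
  ],
)

```text
clock: 11.48
position: [578.8, 2.2, 82.1]
ee_rot: [0.723, -0.691, -0.0, 0.0]
contact_force: [1.0, 1.1, -0.5]
gripper_width: 85.7
```

Emit:
move_arm(
  steps=[
    [1, 0, -3, 0, 0, 0, 0],
    [1, 0, -6, 0, 0, 0, 0],
    [1, 0, -8, 0, 0, 0, 0],
    [1, 0, -8, 0, 0, 0, 0],
  ],
)

```text
clock: 11.82
position: [579.0, -5.3, 82.4]
ee_rot: [0.723, -0.691, 0.0, 0.0]
contact_force: [0.8, -0.0, 0.2]
gripper_width: 85.7
```

Emit:
move_arm(
  steps=[
    [1, 0, 12, 0, 0, 0, 0],
    [1, 0, 30, 4, 0, 0, 0],
    [1, 0, 50, 15, 0, 0, 0],
    [1, 0, 75, 35, 0, 0, 0],
    [1, 0, 100, 65, 0, 0, 0],
  ],
)

```text
clock: 12.23
position: [577.0, 95.9, 145.6]
ee_rot: [0.723, -0.691, -0.001, 0.003]
contact_force: [1.1, -0.6, -0.4]
gripper_width: 85.6
```

```bash
python3 - <<'E'
from h import *
a=optics.get_image("scene");save(a,"s13.png",(190,130,310,240),5.4);print(readout.read_state()["position"],readout.read_state()["contact_force"])
b=optics.get_image("top");save(b,"t13.png",(230,120,400,230),4.7)
import pickle;pickle.dump((a,b),open("im1.pkl","wb"))
E
```

```text
[582.85675129 100.81162205 154.4097577 ] [1.07043503 1.66657557 5.68939493]
```

View pics/s13.png

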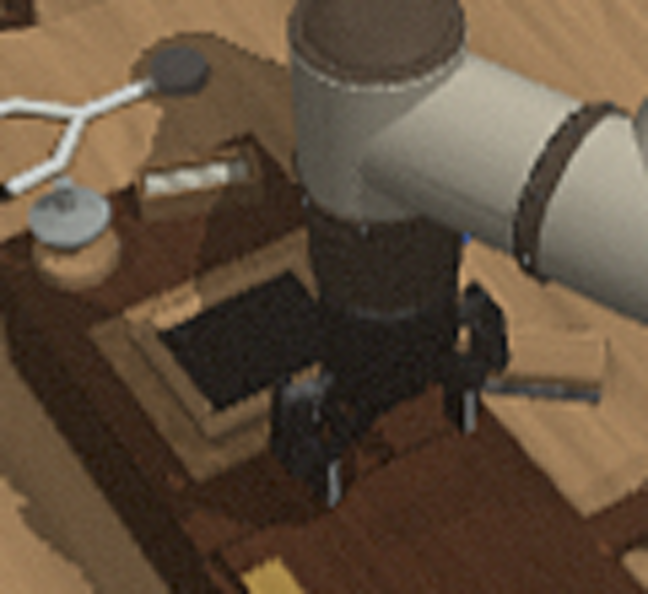

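View pics/t13.png

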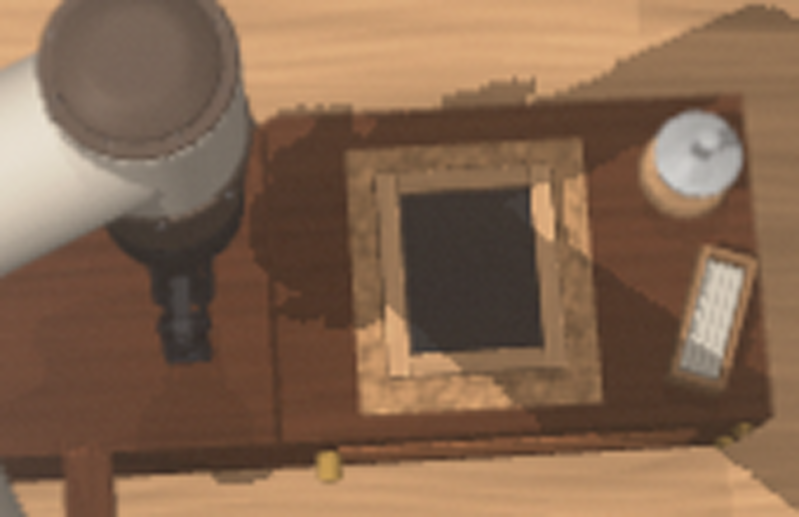

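Slate is square and nearly centred on the cork. Now I check its offset, and the finger-tip height from the first picture.

```bash
python3 - <<'E'
from h import *
import pickle
a,b=pickle.load(open("im1.pkl","rb"))
c,s=np.cos(YAW),np.sin(YAW)
def loc(p): d=p-C0; return np.c_[d[:,0]*c+d[:,1]*s,-d[:,0]*s+d[:,1]*c].round(1)
print(loc(atz(b,np.array([(375,175),(553,163),(566,365),(386,377)])/4.7+[230,120],143)).mean(0))
a0,b0=pickle.load(open("im0.pkl","rb"))
save(a0,"s0g.png",(440,210,540,300),7)
for z in (180,194,207,220,240,270): print(z,((proj(a0,[197,593,z])[0]-[440,210]+.5)*7).round())
print(readout.read_state()["joints"].round(2))
E
```

```text
[1.25  2.425]
180 [143. 485.]
194 [156. 469.]
207 [167. 453.]
220 [179. 438.]
240 [198. 413.]
270 [228. 375.]
[ 0.44  0.35 -0.15  0.   -1.06 -0.39]
```

View pics/s0g.png

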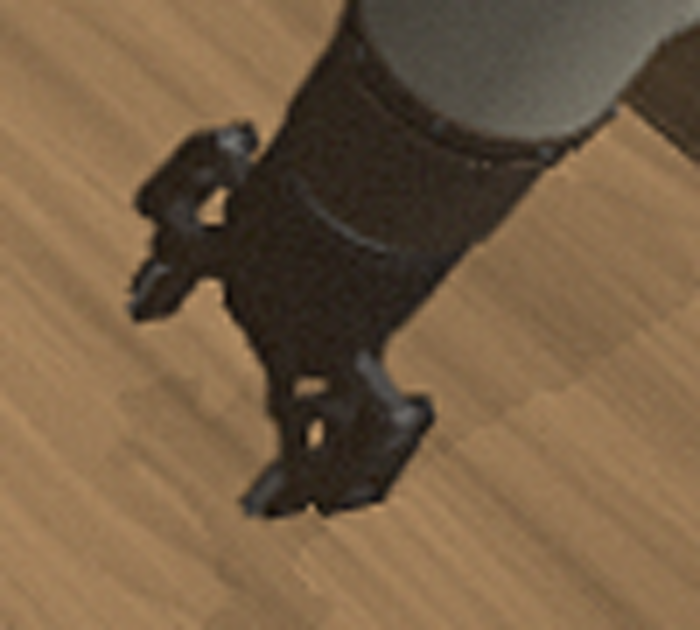

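Emit:
move_arm(
  steps=[
    [1, -5, 3, 10, 0, 0, 0.12],
    [1, -15, 10, 20, 0, 0, 0.24],
    [1, -30, 17, 28, 0, 0, 0.36],
    [1, -45, 24, 32, 0, 0, 0.48],
    [1, -60, 31, 33, 0, 0, 0.6],
  ],
)

```text
clock: 12.75
position: [518.8, 126.8, 181.1]
ee_rot: [0.896, -0.444, 0.001, -0.001]
contact_force: [-0.6, -0.4, 0.2]
gripper_width: 85.3
```

Emit:
move_arm(
  steps=[
    [1, -15, 8, 0, 0, 0, 0.12],
    [1, -30, 16, 0, 0, 0, 0.24],
    [1, -45, 24, 0, 0, 0, 0.36],
    [1, -60, 31, 0, 0, 0, 0.48],
    [1, -73, 37, 0, 0, 0, 0.6],
  ],
)

```text
clock: 13.17
position: [444.9, 163.6, 180.2]
ee_rot: [0.987, -0.159, -0.0, 0.0]
contact_force: [-0.3, -1.1, -0.1]
gripper_width: 85.3
```

Emit:
move_arm(
  steps=[
    [1, -3, 1, 0, 0, 0, 0.12],
    [1, -5, 2, 0, 0, 0, 0.24],
    [1, -5, 2, 0, 0, 0, 0.36],
    [1, -5, 2, 0, 0, 0, 0.36],
    [1, -5, 2, 0, 0, 0, 0.36],
  ],
)

```text
clock: 13.58
position: [440.9, 165.2, 180.3]
ee_rot: [1.0, 0.016, 0.0, 0.0]
contact_force: [-0.3, 0.1, -0.8]
gripper_width: 85.2
```

```bash
python3 - <<'E'
from h import *
a=optics.get_image("scene");save(a,"s14.png",(250,150,350,260),5.4);s=readout.read_state();print(s["position"],s["contact_force"],s["ee_rot"],s["joints"])
q=s["ee_rot"]
from scipy.spatial.transform import Rotation as R
print(R.from_quat(q).as_matrix()[:,1], np.arctan2(*R.from_quat(q).as_matrix()[[1,0],1]))
b=optics.get_image("top");save(b,"t14.png",(200,150,320,260),5.4)
E
```

```text
[440.9532625  165.17916533 180.26330592] [ 0.35240843 -0.27954686  0.00922616] [ 9.99875942e-01  1.57511571e-02 -3.28261284e-06  3.28071559e-05] [ 7.04695885e-01  1.32042932e-01 -3.75821828e-01  5.31869789e-05
 -1.06297835e+00  8.97578194e-01]
[ 3.14984063e-02 -9.99503800e-01  6.55027620e-05] -1.5392927095546043
```

View pics/s14.png

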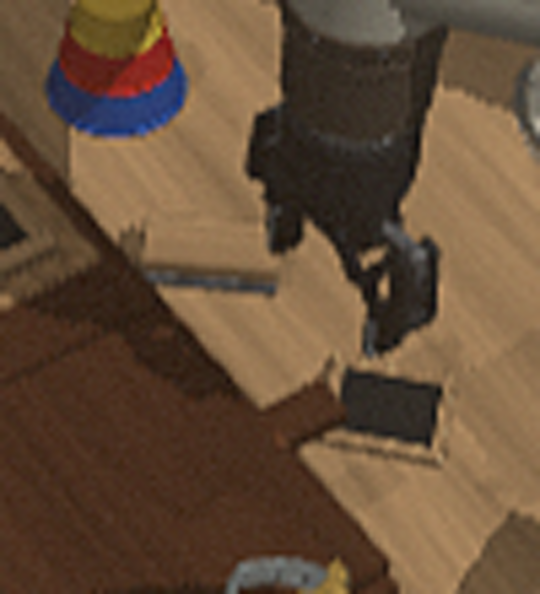

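View pics/t14.png

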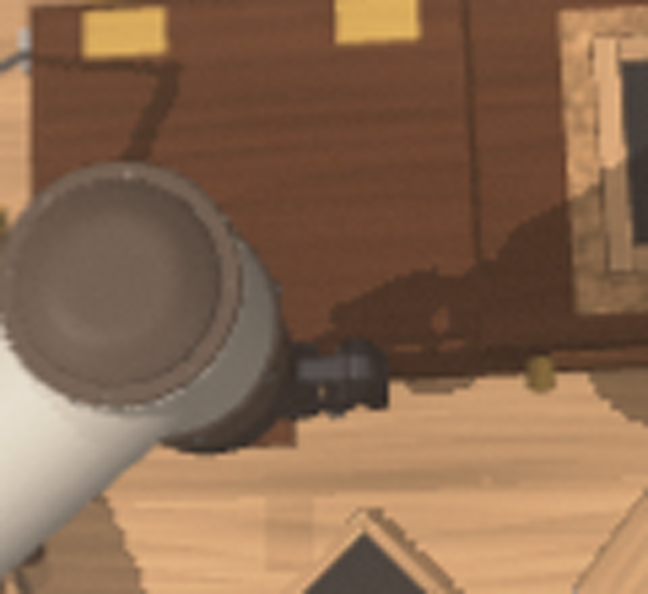

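Emit:
move_arm(
  steps=[
    [1, 0, 0, -15, 0, 0, 0],
    [1, 0, 0, -30, 0, 0, 0],
    [1, 0, 0, -45, 0, 0, 0],
    [1, 0, 0, -58, 0, 0, 0],
    [1, 0, 0, -65, 0, 0, 0],
  ],
)

```text
clock: 14.1
position: [440.3, 164.5, 113.7]
ee_rot: [1.0, 0.016, -0.001, 0.001]
contact_force: [-0.9, -0.3, 0.4]
gripper_width: 85.4
```

```bash
python3 - <<'E'
from h import *
a=optics.get_image("scene");save(a,"s15.png",(270,170,350,250),7.5);s=readout.read_state();print(s["position"],s["contact_force"])
for z in (115,123,140,155,165,175): print(z,[((proj(a,[441,165+d,z])[0]-[270,170]+.5)*7.5).round().tolist() for d in(-43,0,43)])
E
```

```text
[439.82787632 164.19731928 113.00770937] [-0.32795712 -0.56199471 -0.69439232]
115 [[236.0, 360.0], [290.0, 425.0], [344.0, 492.0]]
123 [[237.0, 349.0], [291.0, 414.0], [346.0, 482.0]]
140 [[240.0, 326.0], [294.0, 392.0], [349.0, 460.0]]
155 [[241.0, 306.0], [296.0, 372.0], [352.0, 440.0]]
165 [[243.0, 292.0], [298.0, 358.0], [354.0, 426.0]]
175 [[244.0, 278.0], [299.0, 344.0], [356.0, 412.0]]
```

View pics/s15.png

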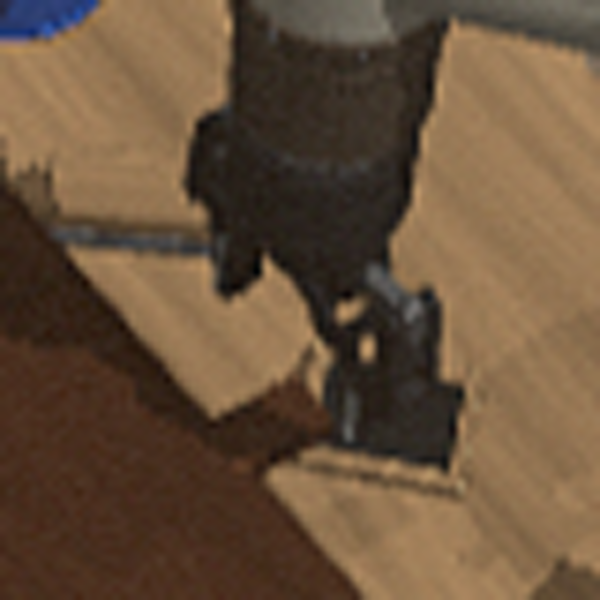

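Emit:
move_arm(
  steps=[
    [1, 0, 0, -8, 0, 0, 0],
    [1, 0, 0, -17, 0, 0, 0],
    [1, 0, 0, -26, 0, 0, 0],
    [1, 0, 0, -34, 0, 0, 0],
    [1, 0, 0, -42, 0, 0, 0],
  ],
)

```text
clock: 14.57
position: [441.0, 165.1, 72.6]
ee_rot: [1.0, 0.017, 0.0, -0.0]
contact_force: [0.5, -0.7, -1.3]
gripper_width: 85.3
```

```bash
python3 - <<'E'
from h import *
a=optics.get_image("scene");save(a,"s16.png",(270,170,350,250),7.5);s=readout.read_state();print(s["position"],s["contact_force"])
b=optics.get_image("top");save(b,"t16.png",(210,170,300,250),7.5)
E
```

```text
[439.9457912  164.40613133  71.04926836] [ 0.0224398  -0.05911477 -1.95072403]
```

View pics/s16.png

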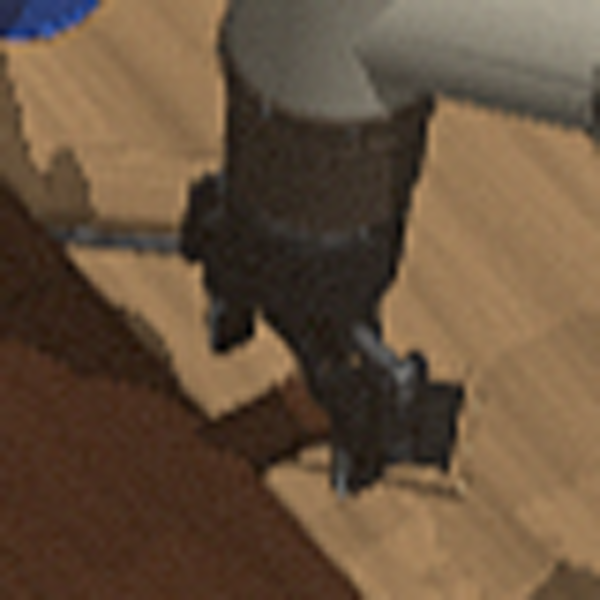

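View pics/t16.png

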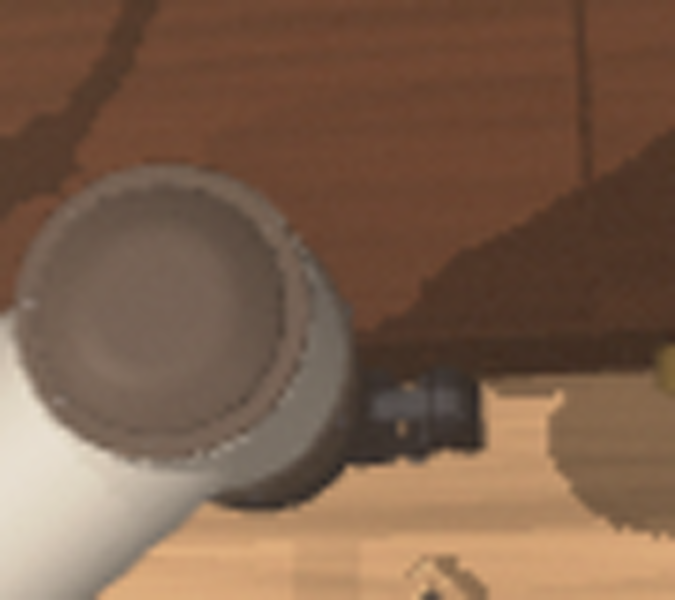

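Emit:
move_arm(
  steps=[
    [1, 0, 0, -5, 0, 0, 0],
    [1, 0, 0, -9, 0, 0, 0],
    [1, 0, 0, -10, 0, 0, 0],
    [1, 0, 0, -10, 0, 0, 0],
  ],
)

```text
clock: 15.0
position: [440.9, 165.0, 63.1]
ee_rot: [1.0, 0.017, -0.0, 0.0]
contact_force: [0.8, 0.4, 0.9]
gripper_width: 85.5
```

Emit:
move_arm(
  steps=[
    [0, 0, 0, 0, 0, 0, 0],
    [-0.3, 0, 0, 0, 0, 0, 0],
    [-1, 0, 0, 0, 0, 0, 0],
    [-1, 0, 0, 0, 0, 0, 0],
    [-1, 0, 0, 0, 0, 0, 0],
  ],
)

```text
clock: 15.42
position: [441.2, 166.4, 63.6]
ee_rot: [1.0, 0.017, 0.0, -0.001]
contact_force: [-2.4, 2.9, 1.6]
gripper_width: 29.0
```

Emit:
move_arm(
  steps=[
    [-1, 0, 0, 0, 0, 0, 0],
    [-1, 0, 0, 0, 0, 0, 0],
    [-1, 0, 0, 0, 0, 0, 0],
  ],
)

```text
clock: 15.67
position: [441.2, 166.3, 63.7]
ee_rot: [1.0, 0.017, 0.0, -0.001]
contact_force: [-3.0, 3.8, 1.6]
gripper_width: 28.9
```

```bash
python3 - <<'E'
from h import *
a=optics.get_image("scene");save(a,"s17.png",(270,170,350,250),7.5);s=readout.read_state();print(s["position"],s["contact_force"],s["wrist_torque"],s["gripper_width"])
E
```

```text
[441.20099859 166.33653088  63.74826303] [-3.04205719  3.08271292  1.58622299] [1.09174293 0.8217519  0.09958994] 28.805261369131266
```

View pics/s17.png

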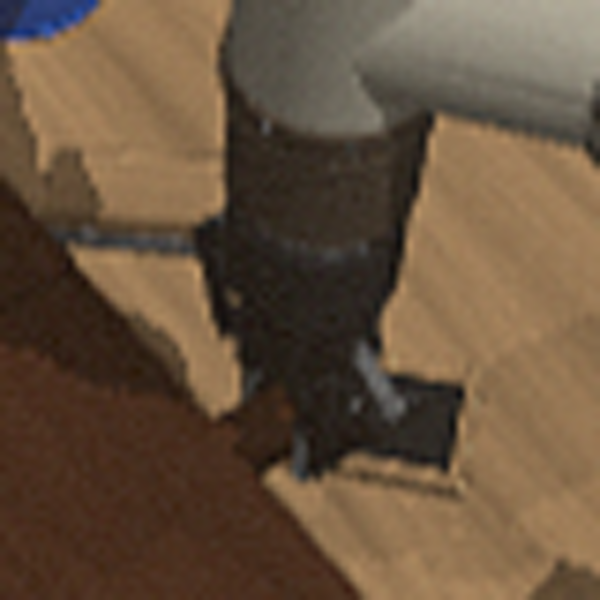

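Emit:
move_arm(
  steps=[
    [-1, 0.3, 0, 8, 0, 0, 0],
    [-1, 1.2, 0, 18, 0, 0, 0],
    [-1, 3, 0.1, 30, 0, 0, 0],
    [-1, 5, 0.2, 41, 0, 0, 0],
    [-1, 7.3, 0.3, 51, 0, 0, 0],
  ],
)

```text
clock: 16.13
position: [447.8, 166.6, 113.7]
ee_rot: [1.0, 0.017, -0.001, -0.001]
contact_force: [1.8, 5.2, -8.8]
gripper_width: 29.0
```

```bash
python3 - <<'E'
from h import *
a=optics.get_image("scene");save(a,"s18.png",(250,150,350,280),4.6);s=readout.read_state();print(s["position"],s["contact_force"],s["gripper_width"])
E
```

```text
[448.22160243 166.60187413 115.2984662 ] [-0.67372107  5.167686   -5.72019742] 28.685782662155212
```

View pics/s18.png

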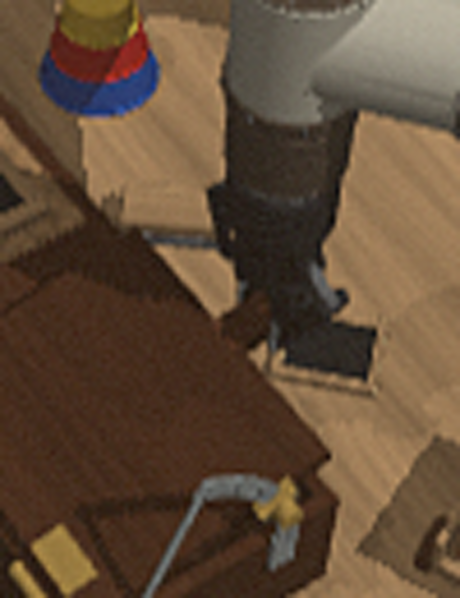

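Emit:
move_arm(
  steps=[
    [-1, 2, 0.1, 8, 0, 0, 0],
    [-1, 4.5, 0.2, 16, 0, 0, 0],
    [-1, 7, 0.3, 23, 0, 0, 0],
    [-1, 9, 0.4, 28, 0, 0, 0],
    [-1, 9, 0.4, 28, 0, 0, 0],
  ],
)

```text
clock: 16.6
position: [456.3, 166.9, 141.2]
ee_rot: [1.0, 0.017, -0.001, -0.001]
contact_force: [-0.9, 6.5, -8.5]
gripper_width: 29.2
```

```bash
python3 - <<'E'
from h import *
a=optics.get_image("scene");save(a,"s19.png",(280,225,350,285),11);s=readout.read_state();print(s["position"],s["contact_force"],s["gripper_width"])
b=optics.get_image("top");save(b,"t19.png",(180,160,240,220),10)
for n in("lid_pin","marker_line","lid_tab"):
    print(n,[(np.round(d["uv"],1).tolist(),round(d["conf"],2)) for im in(a,b) for d in nets.tip_of(n,im)])
import pickle;pickle.dump((a,b),open("im2.pkl","wb"))
E
```

```text
[456.0858767  166.85019961 140.77006074] [-1.06854484  7.70405659 -7.02802527] 28.854707026167087
lid_pin [([311.4, 258.7], 0.97), ([199.6, 195.2], 0.85), ([200.0, 193.3], 0.35)]
marker_line [([306.6, 256.8], 0.4), ([200.9, 195.3], 0.47), ([378.0, 189.9], 0.35)]
lid_tab [([301.9, 214.9], 0.91), ([245.2, 216.6], 0.79), ([320.5, 251.3], 0.4)]
```

View pics/s19.png

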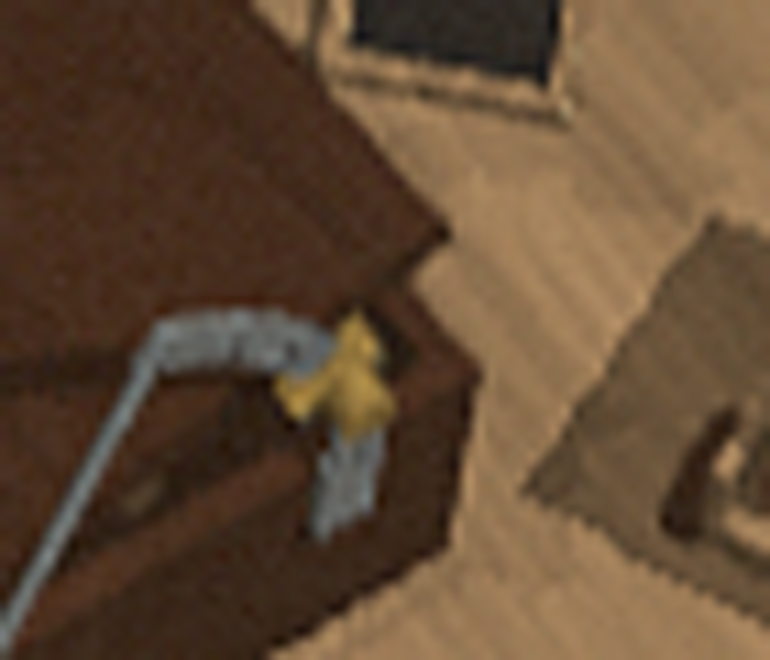

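View pics/t19.png

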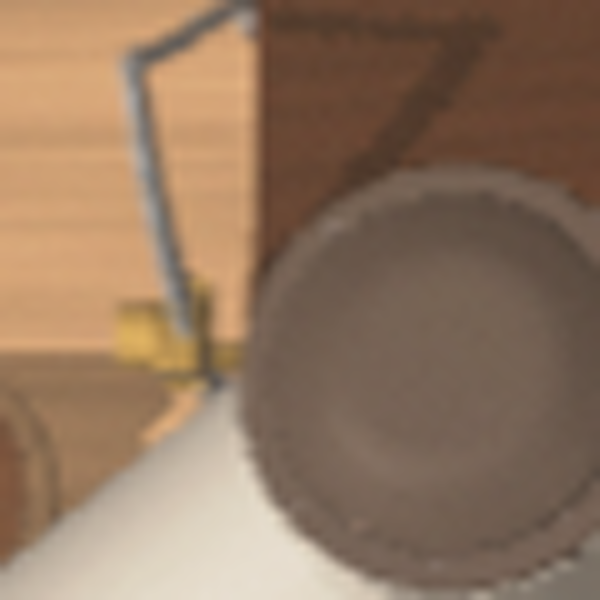

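```bash
python3 - <<'E'
from h import *
import pickle
from scipy.optimize import least_squares
a0,b0=pickle.load(open("im0.pkl","rb"));a,b=pickle.load(open("im2.pkl","rb"))
def pp(th,y): return [100-(150*np.cos(th)-7*np.sin(th)),y,-13+150*np.sin(th)+7*np.cos(th)]
for yaw in(0.028,0.035,0.042):
    W=lambda p:ch(p,yaw=yaw)[0]
    print(yaw,"pin0 top",proj(b0,W(pp(0,366)))[0].round(1),"obs 207.1 202.0; now fit:")
    f=lambda v:np.r_[proj(b,W(pp(v[0],v[1])))[0]-[203.2,195.2]]
    r=least_squares(f,[.35,368]);print(" pin",r.x.round(3),r.fun.round(2))
    for bt in ((198.9,193.5),(199.5,193.5)):
        f=lambda v:np.r_[proj(b,W(pp(v[0],v[1])))[0]-bt,proj(a,W(pp(v[0],v[1])))[0]-[308.8,257.0]]
        r=least_squares(f,[.45,375]);print(" marker",r.x.round(3),r.fun.round(2))
E
```

```text
0.028 pin0 top [207.  201.3] obs 207.1 202.0; now fit:
 pin [3.13000e-01 3.66816e+02] [ 0. -0.]
 marker [  0.391 375.112] [ 0.5  -0.48 -0.32  1.03]
 marker [  0.385 374.086] [ 0.33 -0.31 -0.44  0.86]
0.035 pin0 top [207.1 202.1] obs 207.1 202.0; now fit:
 pin [3.44000e-01 3.66124e+02] [0. 0.]
 marker [  0.413 375.37 ] [ 0.25 -0.26  0.08  0.33]
 marker [  0.407 374.346] [ 0.08 -0.08 -0.04  0.16]
0.042 pin0 top [207.3 203. ] obs 207.1 202.0; now fit:
 pin [  0.373 365.483] [-0. -0.]
 marker [  0.435 375.618] [ 0.   -0.07  0.45 -0.37]
 marker [  0.429 374.596] [-0.16  0.1   0.34 -0.54]
```

Emit:
move_arm(
  steps=[
    [-1, 2, 0.1, 5, 0, 0, 0],
    [-1, 4, 0.2, 10, 0, 0, 0],
    [-1, 5.8, 0.3, 14.5, 0, 0, 0],
    [-1, 7, 0.4, 18, 0, 0, 0],
    [-1, 7, 0.4, 18, 0, 0, 0],
  ],
)

```text
clock: 17.42
position: [463.6, 167.1, 158.5]
ee_rot: [1.0, 0.017, -0.001, -0.001]
contact_force: [1.4, 4.9, -9.8]
gripper_width: 28.5
```

```bash
python3 - <<'E'
from h import *
a=optics.get_image("scene");save(a,"s20.png",(285,230,335,280),12);s=readout.read_state();print(s["clock"],s["position"],s["contact_force"],s["gripper_width"])
b=optics.get_image("top");save(b,"t20.png",(185,180,225,210),18)
import pickle;pickle.dump((a,b),open("im3.pkl","wb"))
E
```

```text
17.4667 [463.42453334 167.12560751 158.20124627] [  2.23868223   5.57793138 -10.18651225] 29.273755312103138
```

View pics/s20.png

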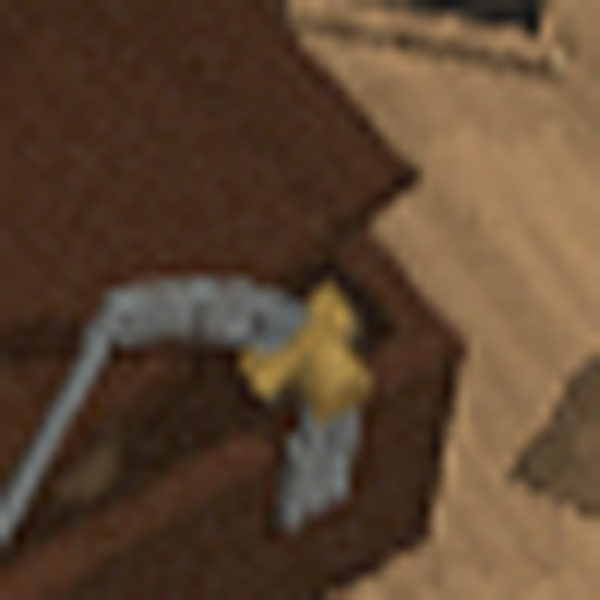

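View pics/t20.png

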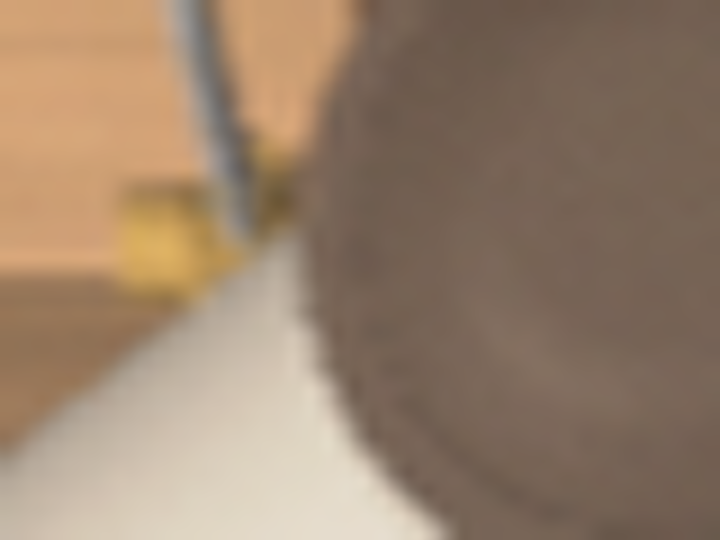

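```bash
python3 - <<'E'
from h import *
import pickle
from scipy.optimize import least_squares
a0,b0=pickle.load(open("im0.pkl","rb"));a,b=pickle.load(open("im3.pkl","rb"))
yaw=.035
W=lambda p:ch(p,yaw=yaw)
def pt(th,f,u,y): return [100-(f*np.cos(th)-u*np.sin(th)),y,-13+f*np.sin(th)+u*np.cos(th)]
r=least_squares(lambda v:proj(a,W(pt(v[0],200,14,v[1])))[0]-[285+415/12-.5,230+178/12-.5],[.4,362]);print("lid corner fit",r.x,r.fun)
r=least_squares(lambda v:proj(a,W(pt(v[0],200,14,362)))[0]-[285+415/12-.5,230+178/12-.5],[.4]);print(r.x,r.fun)
rows=[]
for nm,im,crop in(("s",a0,(292,240,327,275)),("t",b0,(185,178,220,213))):
  for th in (.36,.41,.46,.52):
    k=10;f=cv2.resize(im["frame"][crop[1]:crop[3],crop[0]:crop[2]],None,fx=k,fy=k,interpolation=cv2.INTER_CUBIC)
    c=[(sx,sy,sz) for sx in(-1,1) for sy in(-1,1) for sz in(-1,1)]
    P=[((proj(im,W(pt(th,150+15*x,7+7*z,374+6*y)))[0]-crop[:2]+.5)*k).round().astype(int) for x,y,z in c]
    for i in range(8):
      for j in range(i):
        if sum(p!=q for p,q in zip(c[i],c[j]))==1: cv2.line(f,tuple(P[i].tolist()),tuple(P[j].tolist()),(0,255,0),1)
    rows.append(cv2.resize(f,(200,280)) if 0 else cv2.resize(f,(300,300)))
    cv2.putText(rows[-1],f"{nm} {th}",(5,15),0,.5,(255,255,255),1)
cv2.imwrite("pics/blk_s.png",np.vstack([np.hstack(rows[:2]),np.hstack(rows[2:4])]))
cv2.imwrite("pics/blk_t.png",np.vstack([np.hstack(rows[4:6]),np.hstack(rows[6:8])]))
E
```

```text
lid corner fit [  0.50906121 375.60585567] [-5.68434189e-14  2.84217094e-14]
[0.34703096] [ 0.46518302 -0.34823403]
```

View pics/blk_s.png

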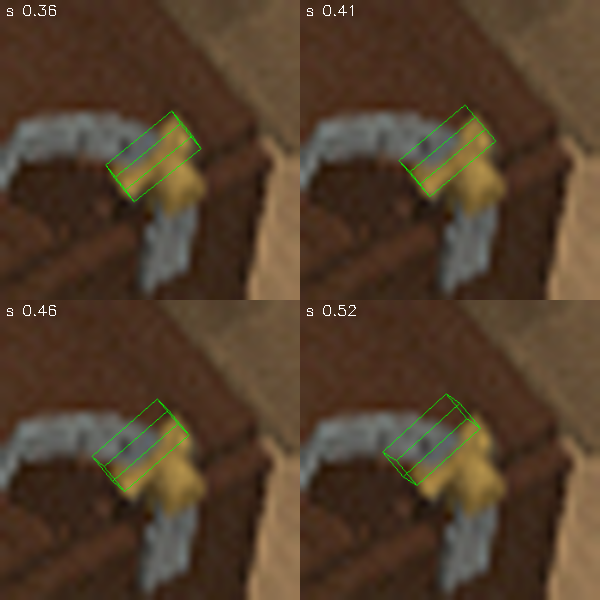

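View pics/blk_t.png

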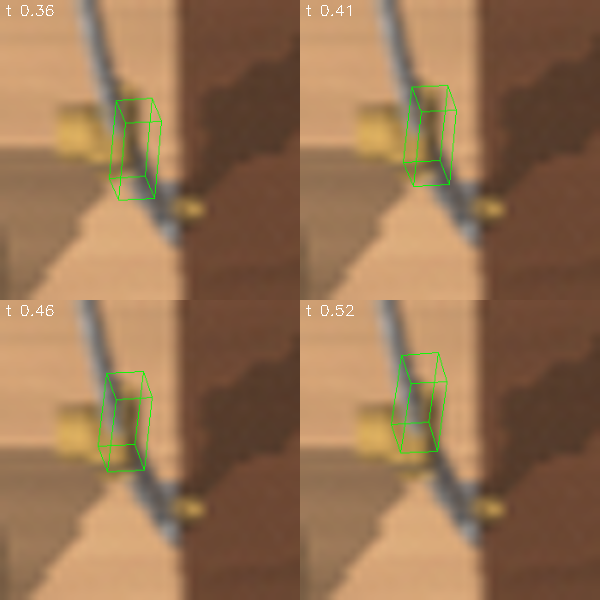

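```bash
python3 - <<'E'
from h import *
import pickle
from scipy.optimize import least_squares
a0,b0=pickle.load(open("im0.pkl","rb"));a,b=pickle.load(open("im3.pkl","rb"))
def pt(th,f,u,y): return [100-(f*np.cos(th)-u*np.sin(th)),y,-13+f*np.sin(th)+u*np.cos(th)]
S=np.array([312.7,261.4]);T=np.array([193.6,192.7])
print("nut tri",tri((a0,b0),(S,T)))
for yaw in(.028,.035,.042):
    W=lambda p:ch(p,yaw=yaw)
    for w in((1,1),(1,0),(0,1)):
        r=least_squares(lambda v:np.r_[w[0]*(proj(a0,W(pt(v[0],150,7,v[1])))[0]-S),w[1]*(proj(b0,W(pt(v[0],150,7,v[1])))[0]-T)],[.45,390]);print(yaw,w,r.x.round(3),r.fun.round(2))
# lid corners, all images incl. shut calibration
save(a0,"c0.png",(300,215,340,255),15);save(a,"c3.png",(295,215,335,255),15)
W=lambda p:ch(p,yaw=.035)
for y in(128,362): print(y,proj(a0,W(pt(0,200,14,y))),[proj(a,W(pt(t,200,14,y)))[0].round(1).tolist() for t in(.35,.4,.45,.5)])
E
```

```text
nut tri [535.989025   315.72373202 183.65042871]
0.028 (1, 1) [  0.4   391.831] [-1.04  0.55 -0.19  0.3 ]
0.028 (1, 0) [3.4900e-01 3.8945e+02] [-0.84  0.69  0.    0.  ]
0.028 (0, 1) [  0.409 390.977] [-0.  0.  0. -0.]
0.035 (1, 1) [  0.423 392.055] [-0.63 -0.18 -0.46  0.52]
0.035 (1, 0) [3.5400e-01 3.8961e+02] [-0.19  0.16  0.    0.  ]
0.035 (0, 1) [  0.438 390.26 ] [-0. -0. -0.  0.]
0.042 (1, 1) [  0.447 392.266] [-0.26 -0.91 -0.73  0.69]
0.042 (1, 0) [  0.51  398.719] [-0.  0. -0. -0.]
0.042 (0, 1) [  0.465 389.583] [-0. -0. -0.  0.]
128 [[280.49736848 205.16090575]] [[276.6, 194.5], [275.5, 193.3], [274.3, 192.2], [273.0, 191.1]]
362 [[321.74081176 253.18805581]] [[319.5, 243.9], [318.6, 242.9], [317.6, 242.0], [316.5, 241.2]]
```

View pics/c0.png

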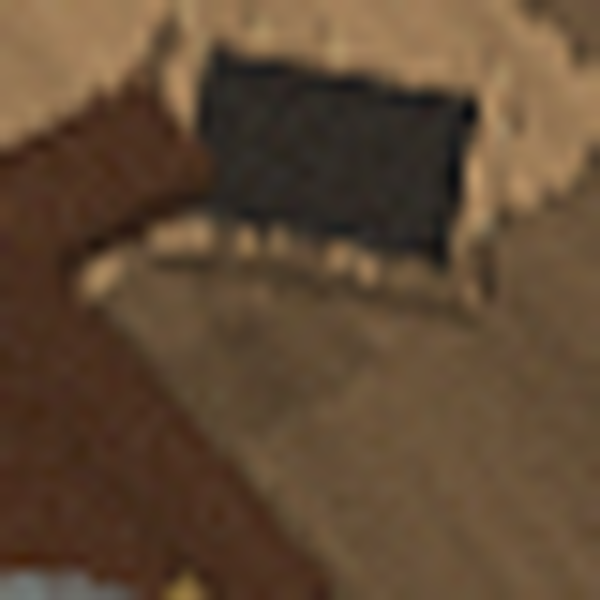

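View pics/c3.png

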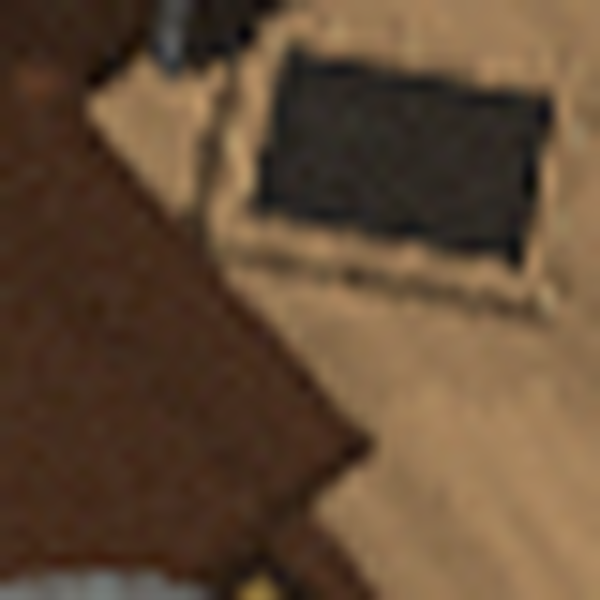

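Emit:
move_arm(
  steps=[
    [-1, 0.5, 0, 1, 0, 0, 0],
    [-1, 1, 0, 2, 0, 0, 0],
    [-1, 1, 0, 2, 0, 0, 0],
    [-1, 1, 0, 2, 0, 0, 0],
    [-1, 1, 0, 2, 0, 0, 0],
  ],
)

```text
clock: 17.93
position: [464.1, 167.1, 159.7]
ee_rot: [1.0, 0.017, -0.002, -0.001]
contact_force: [1.5, 5.0, -10.0]
gripper_width: 29.2
```

Emit:
move_arm(
  steps=[
    [-1, 0, 0, 0, 0, 0, 0],
    [-1, 0, 0, 0, 0, 0, 0],
    [-1, 0, 0, 0, 0, 0, 0],
    [-1, 0, 0, 0, 0, 0, 0],
    [-1, 0, 0, 0, 0, 0, 0],
  ],
)

```text
clock: 18.35
position: [464.1, 167.1, 159.8]
ee_rot: [1.0, 0.017, -0.002, -0.001]
contact_force: [2.3, 5.8, -10.8]
gripper_width: 28.9
```

```bash
python3 - <<'E'
from h import *
a=optics.get_image("scene");save(a,"s21.png",(180,120,360,290),3.5);s=readout.read_state();print(s["clock"],s["position"],s["contact_force"],s["gripper_width"],s["joint_vel"].round(4))
b=optics.get_image("top");save(b,"t21.png",(180,110,420,290),3.3)
for n in("lid_pin","marker_line"):
    print(n,[(np.round(d["uv"],1).tolist(),round(d["conf"],2)) for im in(a,b) for d in nets.tip_of(n,im)])
E
```

```text
18.4 [464.08086626 167.11316336 159.7319507 ] [ 2.09140955  5.59894738 -9.83386209] 29.13962078073 [ 0.0006 -0.0011  0.0003  0.0011 -0.0008 -0.0004]
lid_pin [([307.7, 258.9], 0.83), ([311.4, 256.5], 0.51), ([247.7, 151.7], 0.45)]
marker_line [([306.1, 254.3], 0.39), ([383.1, 261.5], 0.72), ([200.2, 194.5], 0.61), ([321.0, 249.1], 0.16)]
```

View pics/s21.png

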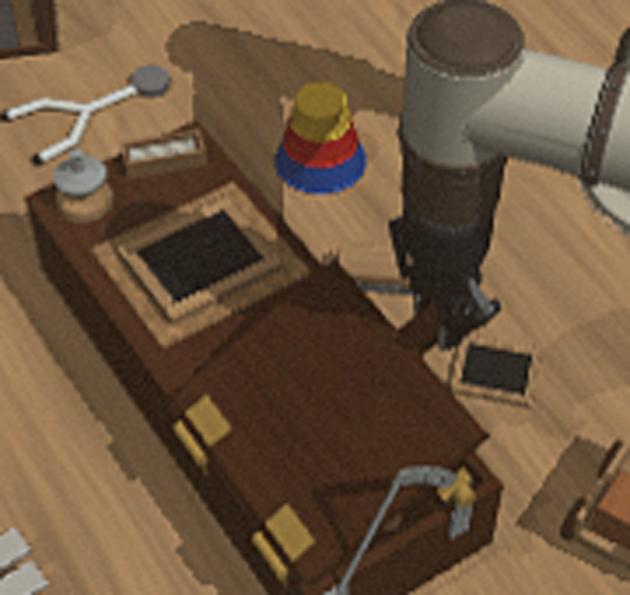

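View pics/t21.png

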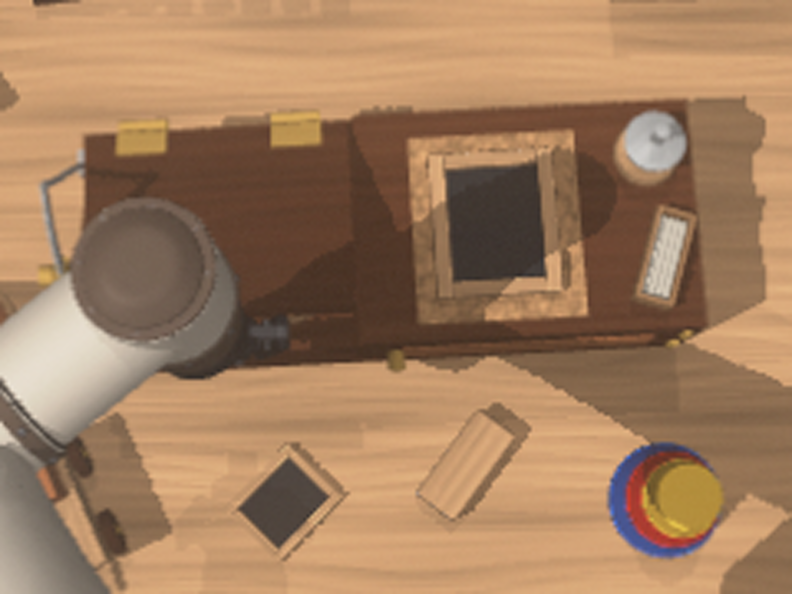

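```bash
python3 -c "
from bench import workorder,readout
print(workorder.job_done());s=readout.read_state();print(s['clock'],s['position'],s['contact_force'])"
```

```text
the job is handed in; nothing more can be done
None
the job is handed in; nothing more can be done
```

I slid the slate flat onto the cork panel and raised the lid by its tab to the marker. I handed the job in at 18.4 s with the fingers still holding the lid. No verdict was reported, so these are my own last checks.

- **Slate:** I pushed it along the chest top with the two open fingers, without lifting it. It lies about 1 mm and 2 mm from the panel's centre and looks square to it. The last pictures, with the lid up, show it undisturbed.
- **Lid:** From the arm's position it stands at about 0.42 rad. My marker readings ranged from 0.39 to 0.46 rad and centred on about 0.42, all within the 0.07 rad tolerance. The grip is closed on the tab at 29 mm, with about 10 N on the wrist and the arm still.
- **Other toys and marker:** All that show in the last pictures look unmoved. The rings were not in those final close-ups.

These checks failed or disagreed:

- **First push missed:** The open fingertips sit about 45–50 mm above the reported tool point, not the 13 mm I had worked from. They passed over the slate without touching it, so I lowered the tool step by step and pushed again.
- **Final level not seen directly:** At the final angle the arm (top view) and the marker block (scene view) hid the pin. The match rests on the arm's position and an earlier view of the pin at about 0.34 rad. The networks' pin and marker readings were too scattered to use.
- **Scene-view lid corner:** It gave a lower lid angle of about 0.35 rad just before the last small raise. I gave it little weight because that view barely changes with the angle.

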